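# Move the clipper battery from its charger to the clipper

### The job

The battery is charged: press the catch of the charger to let it go, slide the battery out and slide it into the rail of the dog clipper until the clipper's catch clicks up behind it. Feel your way in, do not ram it against the clipper, then let go; leave the container, the bowl and the loose comb where they are.

Things in the scene. Friction and masses are not known exactly. Their poses are not given: they have to be found in the camera images.
- battery: Black battery, 220 g, ends alike, 60 mm long (x), 45 tall; origin: centre of underside. Dovetail foot 36 mm wide up to 3 mm, 30 up to 6; neck 20 wide up to 13; above, body 34 mm wide (y): grip it across y from above, fingertips 14 mm or more above the underside. Slides with 1.5 mm play each side and upward. Starts locked in the charger, centre 29 mm inside the mouth.
- charger: White charger fixed to the bench; 60 mm high block 67 to 89 mm beyond the mouth. Origin: on the bench under the mouth; +x points into the channel. A plunger pushes the battery outward (6.6 N): with the catch right down the battery jumps out about 10 mm and then keeps the catch down itself, ready to be gripped and drawn out along -x. Clear of rail and catch once its centre is 45 mm outside the mouth.
- charger_mouth (a point): Middle of the charger's channel floor at its mouth, 26 mm above the bench; axes as the charger. Lips overhang the channel from here inward, top 11 mm above the floor, side walls out to y = +-31 mm. Lead-in in the 14 mm before the mouth: the lips splay outward by about 4 mm each side, and the floor's front edge slopes up by 4.5 mm from x = -14 to -5 mm.
- charger_pad (a point): Middle of the top of the charger's ribbed thumb pad (27 mm along x, 26 along y), 28.5 mm before the mouth, 2 mm below the channel floor; axes as the charger. Press it straight down 7 mm; with the plunger loading the catch this takes about 2 to 4 N.
- charger_catch (a joint): How far the charger's catch is down, m: 0 up (battery locked), 0.007 right down; above 0.005 the battery is free. The catch is a 16 mm wide tooth at the mouth, standing 5 mm above the floor, square on its inner side, in one piece with the thumb pad. Weak spring, 0.6 N at rest, 1.3 N right down.
- clipper: Grey dog clipper on a beech rest, fixed to the bench; head 50 mm wide, 86 to 202 mm beyond the mouth, 71 mm high. Origin: on the bench under the mouth; +x into the channel. No plunger. End stop and catch sit together on a shoe set anywhere over 20 mm, unmeasured: the seated battery's centre is 26 to 48 mm inside the mouth. Go by feel: 10 N at the stop is plenty, over 15 N is forcing it.
- clipper_mouth (a point): Middle of the clipper's channel floor at its mouth, 26 mm above the bench; axes as the clipper. Same channel, lips and splayed lead-in as on the charger. The battery goes in along +x, underside on the floor.
- clipper_catch (a joint): How far the clipper's catch is down, m: 0 up, about 0.005 while the battery rides on it, 0 again once it has clicked up behind the battery. Tooth and pad as on the charger, tooth sloped on its outer side. Riding onto it takes about 1 to 3 N, then the battery slides lightly; after the click come 1.5 mm of play and the hard end stop.
- container: Closed white plastic container, 96 x 76 x 73 mm, bystander. Origin: centre of its underside.
- bowl: White ceramic bowl, 110 mm across, 45 mm high, bystander. Origin: centre of its underside.
- comb: Loose flat steel comb lying on the bench, 130 x 34 x 4 mm, bystander. Origin: about its middle, on the bench.
Things that resemble listed ones, but are neither listed nor needed, are in the scene too. What is meant by the battery is not blue, and is the smaller of those in its own colour.

How it is judged (in metres and radians):
On the way, in this order (a step that is already met when the one before it is completed fails the run):
1. the charger's catch has been pressed and the battery has come off it (value of joint charger_catch above 0.004 m and x of battery in the frame of charger below 0.025 m), for 0.05 s.
2. the battery has been drawn out of the charger (x of battery in the frame of charger below -0.03 m), for 0.1 s.
At the end, for the whole second after the job is handed in: The battery rests let go in the clipper's channel (centre 23 to 51 mm inside the mouth, within 4 mm sideways, 4 mm below to 5 mm above the channel floor, within 0.1 rad of square and upright), and the clipper's catch is up behind it (less than 2 mm down) (x of battery in the frame of clipper between 0.023 and 0.051 m and y of battery in the frame of clipper between -0.004 and 0.004 m and z of battery in the frame of clipper between 0.022 and 0.031 m and angle between the x axis of battery and the x axis of clipper, either way round below 0.1 rad and angle between battery's own z axis and vertical below 0.1 rad and value of joint clipper_catch below 0.002 m and linear speed of battery below 0.02 m/s); the robot touches nothing.
It fails at once if the battery is rammed against the end stop of the clipper with more than 18 N (contact force between battery and clipper_shoe_c0 above 18 N).
It fails at once if the container is shifted by more than 2 cm (distance of container from where it was at the start of the episode above 0.02 m).
It fails at once if the bowl is shifted by more than 2 cm (distance of bowl from where it was at the start of the episode above 0.02 m).
It fails at once if the comb is shifted by more than 2 cm (distance of comb from where it was at the start of the episode above 0.02 m).
It also fails if it takes over 62 s, if anything falls off the work surface, if the arm or the gripper's body presses on something with over 40 N, if the wrist force passes 120 N, or if a joint passes its speed limit or range.

### The arm

A 6-joint arm with a two-finger parallel gripper is mounted at the origin on the work surface. World frame = base frame: x ahead of the robot, y to its left, z up, the work surface at z = 0. Lengths are in mm, angles in rad, forces in N, time in s.
With the tool pointing down it reaches from about 300 to 1000 mm from the base axis. Payload 5.1 kg.
Tool frame: the origin (TCP) lies midway between the tips of the shut fingers; the grasp point (between the pads) lies 19 mm behind it; y points along the fingers, z is the direction in which the jaws open and shut, and the axes are right-handed (so a half turn about y gives the same grasp; the last joint's range is limited). The gripper opens to 95 mm and grips with 3 to 60 N. Pads are 20 mm wide; open, the fingers measure 119 mm over their backs; the gripper's body (75 mm by 180 mm) begins 59 mm behind the grasp point.
Start: joints at [-0.083, 0.124, 1.65, -0, 1.367, -0.083], TCP at [649.988, -0.028, 214.656] pointing down, gripper open.
Joint ranges: [-2.61, 2.61], [-1.02, 2.33], [0.03, 2.71], [-1.35, 4.49], [0.32, 2.68], [-2.91, 2.91]. Speed limits (rad/s): [2.57, 2.57, 3.14, 3.14, 3.14, 3.14].

### API

Orientations are given as a unit quaternion [w, x, y, z].
In Python, from bench import r, eyes, ticket, models gives the robot as it stands.
- The arm moves only by the tool servo_tool, never from a script. Its argument "motion" is a list of rows, each an object of numbers: "rx", "ry", "rz": the turn, a rotation vector about the tool's x, y, z in rad; "x", "y", "z": the shift along the tool's x, y, z in mm; "hand": the finger opening in mm, from 0 to 95.1. In form: [{"rx": .., "ry": .., "rz": .., "x": .., "y": .., "z": .., "hand": ..}, ...]. A call has exactly 5 rows; each row shifts and turns the commanded pose from where the row before left it, along the tool's axes as they then stand; what a row does not reach is not made up. A row lasts 1/12 s, in which the tool goes at most 41.7 mm and 7.16 degrees, less where a joint would pass 70% of its speed; a pose out of reach is approached as far as the arm can. A call with a gripper value outside its range is refused whole. The fingers move at their own pace and stop on an object; "grip_force" is the grip in N (left out, the last holds). Time passes only in rows, so rows that do not move let the fingers close, or fill a call up. It gives the time, the measured TCP pose, the force and the opening at its end, in the units of the state.
- r.state(): the state, without advancing time (a new reading comes with each control period).
- eyes.read_camera(name): name is "scene" or "side" or "wrist"; returns a dict with "frame" (480x640x3 uint8, red, green, blue), "fx", "fy", "cx", "cy" (pixels), "position" and "orientation" of the camera in the world. Camera axes: x right, y down, z forward; pixel columns grow to the right and rows downward; lengths in mm; the calibration is good to about 2 mm. A picture is of the moment at which its call begins. There is no depth.
- ticket.finish_job(): hands the job in, once; it reports no verdict.
Trained networks look in a picture, given as the dict that the camera call returned (one of the last four; its "shot" number tells which), for a name from the list of things; names that differ only in an ending like _2 or _b are one class to them, and where a whole thing is asked for, a point or a joint stands for the part that bears it (a point fixed in the world has none). Each returns a list of dicts, best first, with "score" (0 to 1); they miss things now and then, are a little off and sometimes report something else, mostly with a low value. They report only what shows in the picture. A call takes as long as a camera call. They do not tell look-alikes from the thing itself.
- models.cut_out(thing, picture): "pixels" (480x640 bool, what is visible of it) and "location" ([column, row] in pixels, amid what is visible of it).
- models.mark_of(thing, picture): "location" ([column, row] in pixels: a listed point, or the origin of a listed thing).
The state is a dict: "clock": time; "joint_pos": joint angles; "joint_velocities": joint speeds; "tau": joint torques, N m; "ee_pos": TCP position; "tcp_rot": TCP orientation; "ft_force": force on the tool from outside, world axes, zero at the start; "ft_torque": the same for the moment, N m; "width": finger opening in mm.
Only numpy, scipy, OpenCV 4.12 (cv2) and the standard library are available. Lean on these libraries where they do the work, as an engineer would, in place of code of your own. Each camera call takes 0.05 s, during which the arm holds its last target.

## Working session

There is one attempt and no reset: what is moved stays moved. The work goes in short steps, Python scripts to look and compute and a tool call to move; the robot and the scene stay as the last step left them, time stands still between calls to the robot, and variables do not carry over. Pictures are saved under pics/ and viewed, and the job is handed in when it is done.

Besides the shell and the picture viewer there is one more tool, called in YAML: its name, and indented under it one key for each argument. servo_tool: Moves the arm, as the interface text tells. Its arguments: {"type":"object","properties":{"motion":{"type":"array"},"grip_force":{"type":"number"}},"required":["motion"]}

```bash
mkdir -p pics; ls; python3 - <<'E'
from bench import r, eyes, ticket, models
import cv2
print(r.state())
for n in ["scene","side","wrist"]:
    p=eyes.read_camera(n)
    cv2.imwrite(f"pics/{n}0.png",p["frame"][:,:,::-1])
    print(n,{k:v for k,v in p.items() if k!="frame"})
    for t in ["battery","charger","charger_mouth","charger_pad","clipper","clipper_mouth","container","bowl","comb"]:
        print(t,[(round(d["score"],2),[round(float(x)) for x in d["location"]]) for d in models.mark_of(t,p)][:4])
E
```

```text
pics
{'clock': 0.0, 'joint_pos': array([-8.26243063e-02,  1.24494393e-01,  1.65163629e+00, -3.51209735e-05,
        1.36749809e+00, -8.25834486e-02]), 'joint_velocities': array([-0.00033997,  0.00025953,  0.00068882,  0.00069852,  0.00118747,
       -0.00051345]), 'tau': array([-6.25927078e-04, -4.17603564e+01, -3.59935069e+01,  7.73367751e-02,
        4.92534391e-02, -1.75303944e-04]), 'ee_pos': array([ 6.49371462e+02, -2.90003176e-03,  2.13416276e+02]), 'tcp_rot': array([ 0.49951674, -0.50046588,  0.50054961, -0.49946674]), 'ft_force': array([-0.8891615 , -0.10447156, -0.04192661]), 'ft_torque': array([-0.00847816,  0.01347673, -0.01159494]), 'width': 95.17590170563616}
scene {'fx': 467.3922028536151, 'fy': 467.3922028536151, 'cx': 318.34508485622786, 'cy': 244.2364458769055, 'position': array([1149.3366922 ,  467.28962044,  563.0353869 ]), 'orientation': array([-0.19792916,  0.34721091,  0.80756426, -0.43371487]), 'shot': 1}
battery [(0.95, [267, 231]), (0.75, [222, 228]), (0.63, [230, 277])]
charger [(0.6, [280, 241])]
charger_mouth [(0.68, [278, 228])]
charger_pad [(0.56, [284, 
[... 567 characters left out ...]
, [416, 350])]
charger_pad [(0.51, [422, 247])]
clipper [(0.69, [222, 372]), (0.44, [250, 251])]
clipper_mouth []
container [(0.89, [251, 253])]
bowl [(0.67, [319, 288])]
comb [(0.89, [415, 351])]
wrist {'fx': 425.4868158590055, 'fy': 425.4868158590055, 'cx': 323.6060722047328, 'cy': 239.39091001101934, 'position': array([648.68572755,  68.76075348, 385.02882242]), 'orientation': array([1.26088630e-01, 9.92018979e-01, 3.65613199e-05, 2.88317516e-05]), 'shot': 3}
battery [(0.78, [387, 368])]
charger [(0.92, [231, 400])]
charger_mouth [(0.7, [225, 414])]
charger_pad [(0.56, [193, 406])]
clipper []
clipper_mouth []
container [(0.6, [439, 219])]
bowl [(0.83, [261, 213])]
comb [(0.65, [62, 206])]
```

View pics/scene0.png

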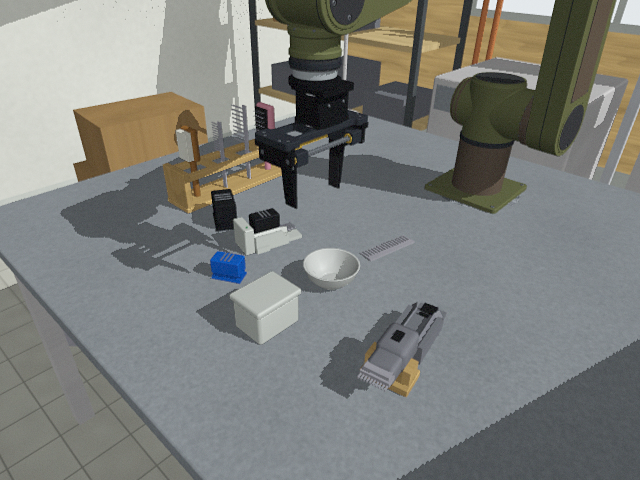

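View pics/side0.png

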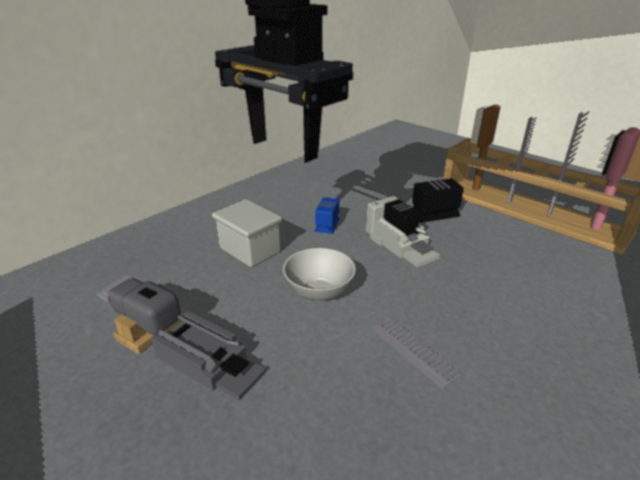

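View pics/wrist0.png

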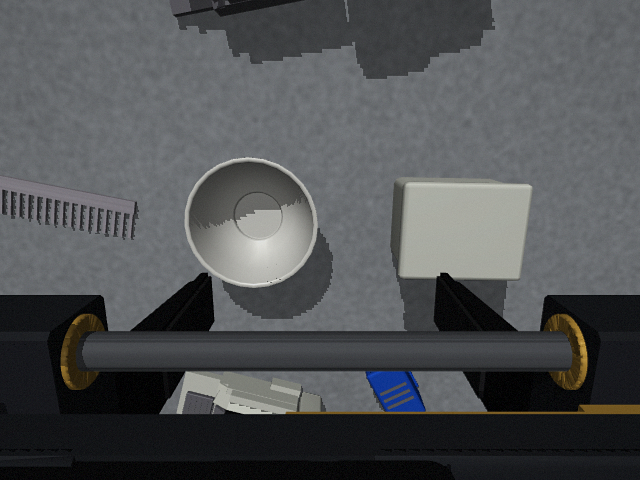

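```bash
cat > h.py <<'E'
from bench import r, eyes, ticket, models
import cv2, numpy as np
from scipy.spatial.transform import Rotation as R
from scipy.optimize import least_squares
def Rq(q): return R.from_quat(np.roll(np.asarray(q),-1))
def ray(p,uv):
    d=np.array([(uv[0]-p["cx"])/p["fx"],(uv[1]-p["cy"])/p["fy"],1.])
    return p["position"],Rq(p["orientation"]).apply(d)
def onz(p,uv,z):
    o,d=ray(p,uv); return o+d*(z-o[2])/d[2]
def proj(p,X):
    X=np.atleast_2d(X); c=Rq(p["orientation"]).inv().apply(X-p["position"])
    return np.c_[p["fx"]*c[:,0]/c[:,2]+p["cx"],p["fy"]*c[:,1]/c[:,2]+p["cy"]]
def save(p,n,pts=None,crop=None,k=1):
    im=p["frame"][:,:,::-1].copy()
    if pts is not None:
        for u,v in pts: cv2.circle(im,(int(u),int(v)),2,(0,0,255),-1)
    if crop: im=im[crop[1]:crop[3],crop[0]:crop[2]]
    if k!=1: im=cv2.resize(im,None,fx=k,fy=k,interpolation=cv2.INTER_CUBIC)
    cv2.imwrite(f"pics/{n}.png",im)
def st():
    s=r.state(); print("t",round(s["clock"],2),"pos",s["ee_pos"].round(1),"q",s["tcp_rot"].round(3),"F",s["ft_force"].round(2),"w",round(s["width"],1)); return s
E
python3 - <<'E'
from h import *
for n,L in [("scene",{"charger":(280,241,0),"charger_mouth":(278,228,26),"charger_pad":(284,223,24),"clipper":(422,324,0),"clipper_mouth":(426,320,26),"bowl":(331,284,0),"container":(266,321,0),"comb":(385,246,0),"bat":(267,231,26)}),("side",{"charger":(405,249,0),"charger_mouth":(411,237,26),"charger_pad":(422,247,24),"clipper":(222,372,0),"bowl":(319,288,0),"container":(251,253,0),"comb":(415,351,0),"bat":(402,231,26)}),("wrist",{"charger":(231,400,0),"charger_mouth":(225,414,26),"charger_pad":(193,406,24),"bowl":(261,213,0),"container":(439,219,0)})]:
    p=eyes.read_camera(n)
    for t,(u,v,z) in L.items(): print(n,t,onz(p,(u,v),z).round(0))
E
```

```text
scene charger [ 559. -184.    0.]
scene charger_mouth [ 552. -196.   26.]
scene charger_pad [ 526. -205.   24.]
scene clipper [569. 191.   0.]
scene clipper_mouth [583. 204.  26.]
scene bowl [595.   1.   0.]
scene container [754. -11.   0.]
scene comb [410.  -4.   0.]
scene bat [ 578. -204.   26.]
side charger [ 557. -194.    0.]
side charger_mouth [ 551. -198.   26.]
side charger_pad [ 521. -187.   24.]
side clipper [569. 196.   0.]
side bowl [594. -10.   0.]
side container [748.  -2.   0.]
side comb [410.   2.   0.]
side bat [ 574. -205.   26.]
wrist charger [ 553. -203.    0.]
wrist charger_mouth [ 553. -200.   26.]
wrist charger_pad [ 521. -192.   24.]
wrist bowl [591.  -6.   0.]
wrist container [755. -11.   0.]
```

servo_tool:
  motion:
    - {"x": 35,"z": -14}
    - {"x": 35,"z": -14}
    - {"x": 35,"z": -14}
    - {"x": 35,"z": -14}
    - {"x": 35,"z": -14}

```text
validation failed for argument at $.mo...
```

```bash
python3 - <<'E'
from h import *
st()
p=eyes.read_camera("wrist"); st()
save(p,"w1")
for t,z in [("battery",26),("charger",0),("charger_mouth",26),("charger_pad",24)]:
    for d in models.mark_of(t,p)[:3]: print(t,round(d["score"],2),d["location"],onz(p,d["location"],z).round(1))
E
```

```text
t 1.65 pos [ 6.500e+02 -1.000e-01  2.146e+02] q [ 0.5 -0.5  0.5 -0.5] F [ 0.64  0.35 -0.41] w 95.2
t 1.7 pos [650.   -0.  214.7] q [ 0.5 -0.5  0.5 -0.5] F [-0.26 -0.27 -0.43] w 94.9
battery 0.58 [385.8, 371.2] [ 707.6 -153.    26. ]
battery 0.42 [257.6, 213.8] [592.1  -1.3  26. ]
charger_mouth 0.72 [227.0, 413.4] [ 554.6 -199.1   26. ]
charger_pad 0.95 [196.7, 407.1] [ 524.9 -193.5   24. ]
charger_pad 0.21 [440.2, 214.5] [749.4  -2.3  24. ]
```

View pics/w1.png

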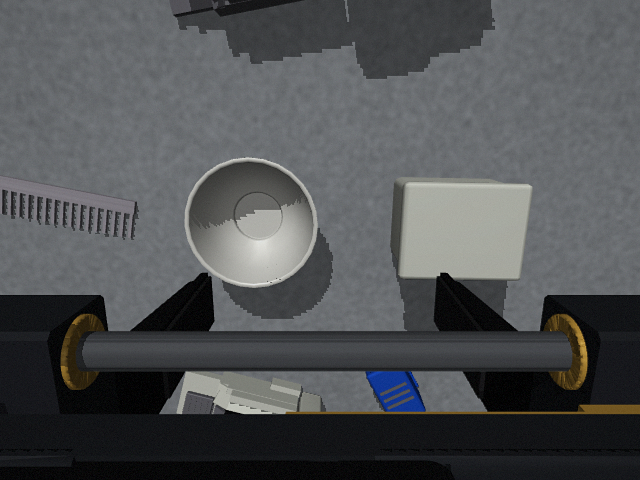

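The row was refused, so every key must be given. I'll send full rows.

servo_tool:
  motion:
    - {"rx": 0,"ry": 0,"rz": 0,"x": 35,"y": 0,"z": -14,"hand": 95}
    - {"rx": 0,"ry": 0,"rz": 0,"x": 35,"y": 0,"z": -14,"hand": 95}
    - {"rx": 0,"ry": 0,"rz": 0,"x": 35,"y": 0,"z": -14,"hand": 95}
    - {"rx": 0,"ry": 0,"rz": 0,"x": 35,"y": 0,"z": -14,"hand": 95}
    - {"rx": 0,"ry": 0,"rz": 0,"x": 35,"y": 0,"z": -14,"hand": 95}

```text
clock: 2.32
ee_pos: [579.2, -176.3, 214.8]
tcp_rot: [0.5, -0.5, 0.5, -0.5]
ft_force: [1.1, -0.1, -0.5]
width: 94.8
```

```bash
python3 - <<'E'
from h import *
st()
p=eyes.read_camera("wrist"); st()
save(p,"w2")
for t,z in [("battery",26),("charger",0),("charger_mouth",26),("charger_pad",24)]:
    for d in models.mark_of(t,p)[:3]: print(t,round(d["score"],2),d["location"],onz(p,d["location"],z).round(1))
E
```

```text
t 2.32 pos [ 579.2 -176.3  214.8] q [ 0.5 -0.5  0.5 -0.5] F [ 1.09 -0.12 -0.45] w 94.8
t 2.37 pos [ 577.1 -182.2  214.8] q [-0.497  0.501 -0.5    0.502] F [-0.77 -3.93 -0.18] w 94.8
battery 0.78 [329.9, 369.6] [ 584.  -327.7   26. ]
battery 0.78 [473.0, 197.2] [ 705.  -163.3   26. ]
battery 0.69 [323.2, 247.2] [ 577.6 -207.5   26. ]
charger 0.61 [298.6, 237.5] [ 554.7 -205.3    0. ]
charger_mouth 0.79 [297.0, 238.1] [ 554.8 -199.2   26. ]
charger_mouth 0.53 [262.4, 234.1] [ 524.8 -195.7   26. ]
charger_pad 0.94 [262.0, 232.9] [ 524.2 -195.1   24. ]
charger_pad 0.19 [297.2, 235.1] [ 554.9 -197.    24. ]
```

View pics/w2.png

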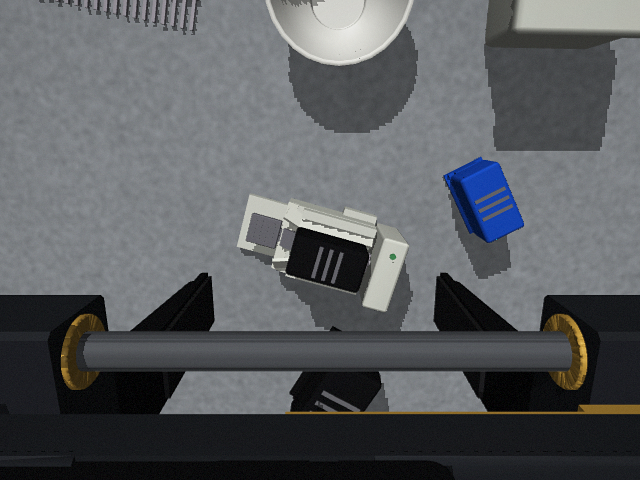

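```bash
python3 - <<'E'
from h import *
st()
p=eyes.read_camera("wrist"); st()
save(p,"w3",crop=(220,180,420,320),k=4)
np.save("w3.npy",{k:v for k,v in p.items() if k!="frame"},allow_pickle=True)
print(p["position"])
for t,z in [("battery",26),("charger",0),("charger_mouth",26),("charger_pad",24)]:
    for d in models.mark_of(t,p)[:3]: print(t,round(d["score"],2),d["location"],onz(p,d["location"],z).round(1))
E
```

```text
t 2.57 pos [ 580.1 -174.8  214.7] q [ 0.5 -0.5  0.5 -0.5] F [-0.58 -0.65  1.  ] w 94.8
t 2.62 pos [ 580.3 -174.2  214.7] q [ 0.5 -0.5  0.5 -0.5] F [ 0.14 -0.44  0.53] w 95.4
[ 578.80349205 -106.09002556  385.13113953]
battery 0.95 [468.9, 198.5] [ 702.5 -162.8   26. ]
battery 0.89 [324.3, 248.8] [ 579.5 -207.2   26. ]
battery 0.66 [331.1, 375.2] [ 586.  -331.9   26. ]
charger 0.65 [294.5, 234.7] [ 551.8 -200.9    0. ]
charger_mouth 0.63 [294.6, 239.8] [ 553.6 -199.1   26. ]
charger_pad 0.71 [261.5, 233.3] [ 524.7 -193.7   24. ]
```

View pics/w3.png

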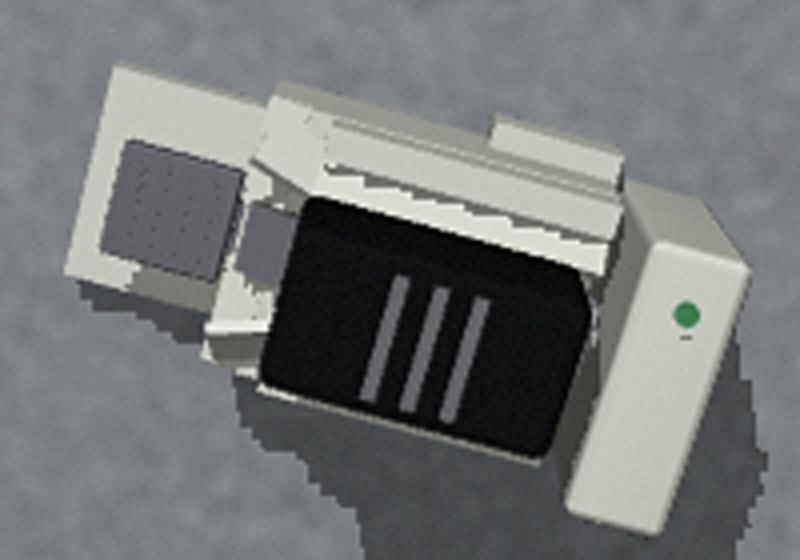

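```bash
python3 - <<'E'
from h import *
p=np.load("w3.npy",allow_pickle=True).item()
pad=np.array([(128,139),(245,168),(215,281),(100,250)])/4+[220,180]
blk=np.array([(655,240),(750,268),(660,535),(567,505)])/4+[220,180]
obs=np.r_[pad,blk]
loc=[(-42,13,24),(-15,13,24),(-15,-13,24),(-42,-13,24)]
def w(q,l,W):
    c,s=np.cos(q[2]),np.sin(q[2]); l=np.array(l,float)
    return np.c_[q[0]+c*l[:,0]-s*l[:,1],q[1]+s*l[:,0]+c*l[:,1],l[:,2]]
def f(q):
    W=q[3]; l=loc+[(67,W,60),(89,W,60),(89,-W,60),(67,-W,60)]
    return (proj(p,w(q,l,W))-obs).ravel()
s=least_squares(f,[553,-199,-.25,31]); print(s.x.round(3)); print(s.fun.reshape(-1,2).round(1))
q=s.x
print("pad",w(q,[(-28.5,0,24)],0)," bat29",w(q,[(29,0,26),(19,0,26)],0))
print("clock",r.state()["joint_pos"].round(2))
E
```

```text
[ 5.53117e+02 -2.00619e+02 -2.75000e-01  2.94790e+01]
[[-1.  -0.6]
 [ 0.1  0.5]
 [ 0.3 -0. ]
 [-0.8 -0.3]
 [-1.   0. ]
 [ 1.7  0.3]
 [ 1.4 -0.3]
 [-0.8  0.5]]
pad [[ 525.68985255 -192.87165605   24.        ]]  bat29 [[ 581.0244488  -208.50279349   26.        ]
 [ 571.40104076 -205.7843348    26.        ]]
clock [-0.38  0.03  1.75  0.    1.36 -0.38]
```

```bash
python3 - <<'E'
from h import *
p=eyes.read_camera("scene")
save(p,"s1",crop=(340,280,470,410),k=4.5)
for uv,z in [((432,308),24),((398,335),66)]: print(onz(p,uv,z))
p=eyes.read_camera("side")
save(p,"d1",crop=(90,260,280,400),k=4)
for uv,z in [((235,362),24),((148,292),71)]: print(onz(p,uv,z))
E
```

```text
[546.1226183  193.56583309  24.        ]
[683.12379125 210.72452981  66.        ]
[550.48659377 186.95890159  24.        ]
[690.55409168 212.01351274  71.        ]
```

View pics/d1.png

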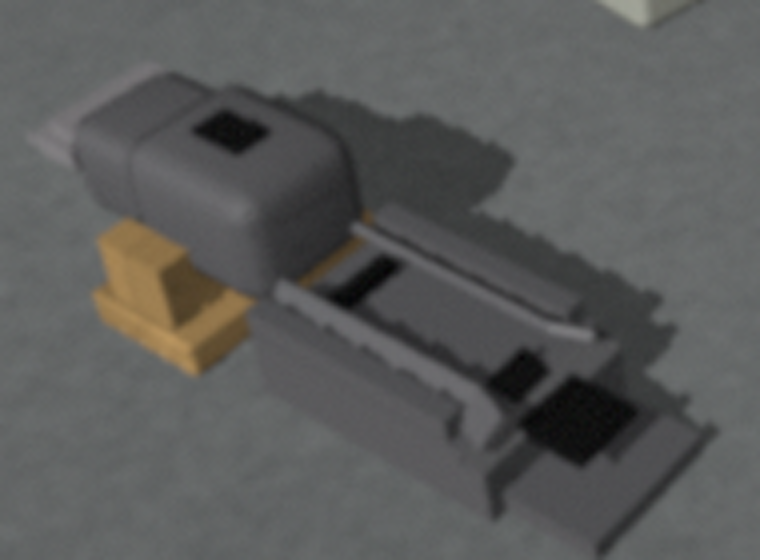

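servo_tool:
  motion:
    - {"rx": 0,"ry": -0.118,"rz": 0,"x": 0,"y": 0,"z": 0,"hand": 0}
    - {"rx": 0,"ry": -0.118,"rz": 0,"x": 0,"y": 0,"z": 0,"hand": 0}
    - {"rx": 0,"ry": -0.118,"rz": 0,"x": 0,"y": 0,"z": 0,"hand": 0}
    - {"rx": 0,"ry": -0.118,"rz": 0,"x": 0,"y": 0,"z": 0,"hand": 0}
    - {"rx": 0,"ry": -0.118,"rz": 0,"x": 0,"y": 0,"z": 0,"hand": 0}
  grip_force: 10

```text
clock: 3.33
ee_pos: [580.2, -174.6, 214.6]
tcp_rot: [0.625, -0.625, 0.331, -0.331]
ft_force: [-0.5, -0.2, 0.3]
width: 67.1
```

servo_tool:
  motion:
    - {"rx": 0,"ry": -0.118,"rz": 0,"x": 0,"y": 0,"z": 0,"hand": 0}
    - {"rx": 0,"ry": -0.118,"rz": 0,"x": 0,"y": 0,"z": 0,"hand": 0}
    - {"rx": 0,"ry": -0.118,"rz": 0,"x": 0,"y": 0,"z": 0,"hand": 0}
    - {"rx": 0,"ry": -0.118,"rz": 0,"x": 0,"y": 0,"z": 0,"hand": 0}
    - {"rx": 0,"ry": -0.118,"rz": 0,"x": 0,"y": 0,"z": 0,"hand": 0}

```text
clock: 3.75
ee_pos: [580.2, -174.6, 214.6]
tcp_rot: [0.694, -0.694, 0.135, -0.135]
ft_force: [-0.6, -0.4, 0.3]
width: 33.7
```

servo_tool:
  motion:
    - {"rx": 0,"ry": -0.115,"rz": 0,"x": 0,"y": 0,"z": 0,"hand": 0}
    - {"rx": 0,"ry": 0,"rz": 0,"x": -25,"y": 0,"z": -16,"hand": 0}
    - {"rx": 0,"ry": 0,"rz": 0,"x": -24,"y": 0,"z": -16,"hand": 0}
    - {"rx": 0,"ry": 0,"rz": 0,"x": 0,"y": 40,"z": 0,"hand": 0}
    - {"rx": 0,"ry": 0,"rz": 0,"x": 0,"y": 40,"z": 0,"hand": 0}

```text
clock: 4.17
ee_pos: [526.0, -193.7, 137.9]
tcp_rot: [-0.699, 0.701, -0.094, 0.101]
ft_force: [0.0, -1.1, -0.5]
width: 2.5
```

servo_tool:
  motion:
    - {"rx": 0,"ry": 0,"rz": 0,"x": 0,"y": 30,"z": 0,"hand": 0}
    - {"rx": 0,"ry": 0,"rz": 0,"x": 0,"y": 30,"z": 0,"hand": 0}
    - {"rx": 0,"ry": 0,"rz": 0,"x": 0,"y": 20,"z": 0,"hand": 0}
    - {"rx": 0,"ry": 0,"rz": 0,"x": 0,"y": 15,"z": 0,"hand": 0}
    - {"rx": 0,"ry": 0,"rz": 0,"x": 0,"y": 0,"z": 0,"hand": 0}

```text
clock: 4.58
ee_pos: [521.4, -190.8, 35.5]
tcp_rot: [0.701, -0.7, 0.1, -0.094]
ft_force: [-0.7, 1.1, -0.5]
width: 0.4
```

```bash
python3 - <<'E'
from h import *
s=st(); print(Rq(s["tcp_rot"]).as_matrix().round(3))
p=eyes.read_camera("wrist"); save(p,"w4")
p=eyes.read_camera("side"); save(p,"d2",crop=(330,150,480,290),k=4)
st()
E
```

```text
t 4.58 pos [ 521.4 -190.8   35.5] q [ 0.701 -0.7    0.1   -0.094] F [-0.72  1.08 -0.45] w 0.4
[[ 0.962 -0.007  0.272]
 [-0.272  0.003  0.962]
 [-0.007 -1.     0.001]]
t 4.68 pos [ 524.1 -192.1   39.5] q [ 0.701 -0.7    0.097 -0.097] F [-0.52 -0.36  0.57] w 0.1
```

View pics/w4.png

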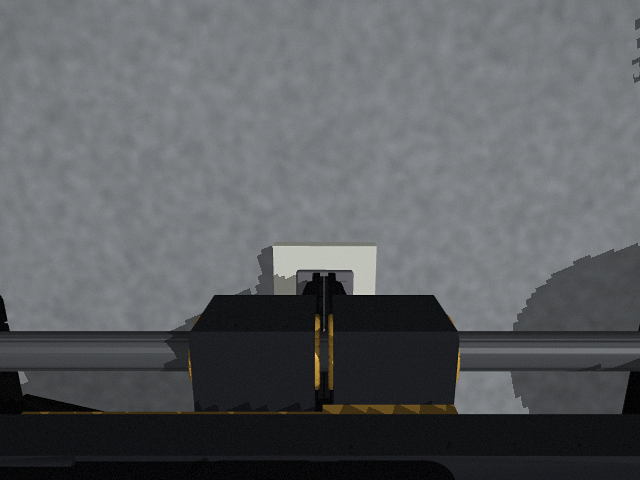

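View pics/d2.png

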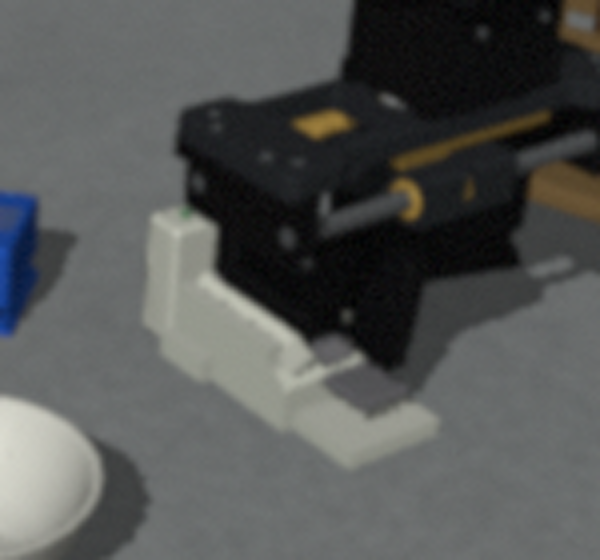

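servo_tool:
  motion:
    - {"rx": 0,"ry": 0,"rz": 0,"x": 0,"y": 7,"z": 0,"hand": 0}
    - {"rx": 0,"ry": 0,"rz": 0,"x": 0,"y": 7,"z": 0,"hand": 0}
    - {"rx": 0,"ry": 0,"rz": 0,"x": 0,"y": 2,"z": 0,"hand": 0}
    - {"rx": 0,"ry": 0,"rz": 0,"x": 0,"y": 2,"z": 0,"hand": 0}
    - {"rx": 0,"ry": 0,"rz": 0,"x": 0,"y": 2,"z": 0,"hand": 0}

```text
clock: 5.1
ee_pos: [524.4, -192.5, 20.1]
tcp_rot: [-0.7, 0.7, -0.097, 0.097]
ft_force: [-0.6, -0.0, 2.7]
width: 0.2
```

servo_tool:
  motion:
    - {"rx": 0,"ry": 0,"rz": 0,"x": 0,"y": 1,"z": 0,"hand": 0}
    - {"rx": 0,"ry": 0,"rz": 0,"x": 0,"y": 1,"z": 0,"hand": 0}
    - {"rx": 0,"ry": 0,"rz": 0,"x": 0,"y": 0.5,"z": 0,"hand": 0}
    - {"rx": 0,"ry": 0,"rz": 0,"x": 0,"y": 0.5,"z": 0,"hand": 0}
    - {"rx": 0,"ry": 0,"rz": 0,"x": 0,"y": 0,"z": 0,"hand": 0}

```text
clock: 5.52
ee_pos: [524.2, -192.6, 17.2]
tcp_rot: [-0.7, 0.7, -0.097, 0.097]
ft_force: [-1.2, 0.0, 3.0]
width: 0.5
```

```bash
python3 - <<'E'
from h import *
st()
p=eyes.read_camera("side"); save(p,"d3",crop=(330,150,480,290),k=4)
st()
E
```

```text
t 5.52 pos [ 524.2 -192.6   17.2] q [-0.7    0.7   -0.097  0.097] F [-1.22  0.04  2.98] w 0.5
t 5.57 pos [ 524.2 -192.6   17.2] q [-0.7    0.7   -0.097  0.097] F [-2.47  0.08  4.12] w 0.6
```

View pics/d3.png

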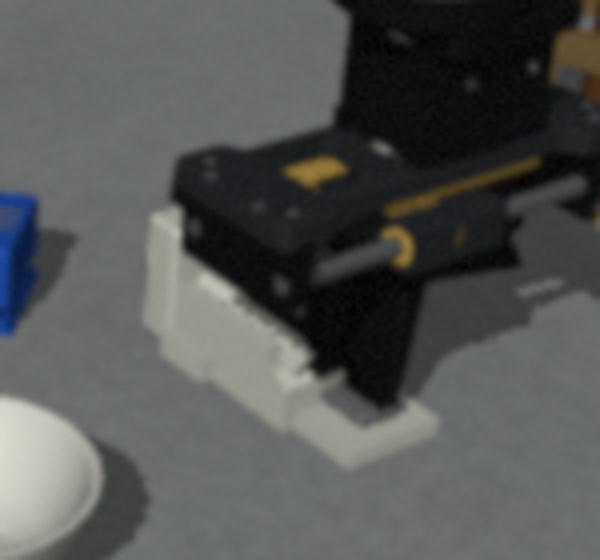

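servo_tool:
  motion:
    - {"rx": 0,"ry": 0,"rz": 0,"x": 0,"y": 0.5,"z": 0,"hand": 0}
    - {"rx": 0,"ry": 0,"rz": 0,"x": 0,"y": 0.5,"z": 0,"hand": 0}
    - {"rx": 0,"ry": 0,"rz": 0,"x": 0,"y": 0.3,"z": 0,"hand": 0}
    - {"rx": 0,"ry": 0,"rz": 0,"x": 0,"y": 0,"z": 0,"hand": 0}
    - {"rx": 0,"ry": 0,"rz": 0,"x": 0,"y": 0,"z": 0,"hand": 0}

```text
clock: 5.98
ee_pos: [524.2, -192.6, 16.8]
tcp_rot: [-0.7, 0.7, -0.097, 0.097]
ft_force: [-6.0, 1.7, 10.6]
width: 0.3
```

```bash
python3 - <<'E'
from h import *
st()
p=eyes.read_camera("scene"); save(p,"s3",crop=(190,140,340,270),k=4)
st()
E
```

```text
t 5.98 pos [ 524.2 -192.6   16.8] q [-0.7    0.7   -0.097  0.097] F [-5.95  1.66 10.61] w 0.3
t 6.03 pos [ 524.2 -192.6   16.8] q [-0.7    0.7   -0.097  0.097] F [-5.7   2.07 10.84] w 0.0
```

View pics/s3.png

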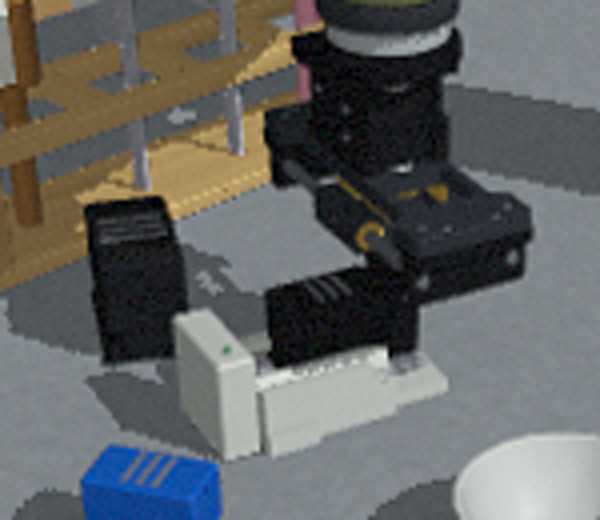

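servo_tool:
  motion:
    - {"rx": 0,"ry": 0,"rz": 0,"x": -2,"y": -0.5,"z": 0,"hand": 0}
    - {"rx": 0,"ry": 0,"rz": 0,"x": -2,"y": 0,"z": 0,"hand": 0}
    - {"rx": 0,"ry": 0,"rz": 0,"x": 0,"y": 0,"z": 0,"hand": 0}
    - {"rx": 0,"ry": 0,"rz": 0,"x": 0,"y": 0,"z": 0,"hand": 0}
    - {"rx": 0,"ry": 0,"rz": 0,"x": 0,"y": 0,"z": 0,"hand": 0}

```text
clock: 6.45
ee_pos: [521.6, -192.0, 17.0]
tcp_rot: [-0.7, 0.701, -0.096, 0.098]
ft_force: [1.2, 0.0, 5.4]
width: 0.8
```

```bash
python3 - <<'E'
from h import *
p=eyes.read_camera("scene"); save(p,"s4",crop=(190,140,340,270),k=4)
st()
E
```

```text
t 6.5 pos [ 521.6 -192.    17. ] q [-0.7    0.701 -0.096  0.098] F [ 1.69 -0.11  5.49] w 0.4
```

View pics/s4.png

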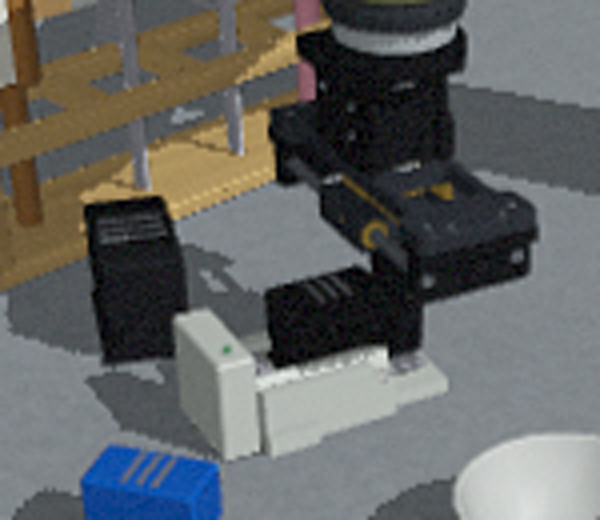

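servo_tool:
  motion:
    - {"rx": 0,"ry": 0,"rz": 0,"x": 0,"y": -10,"z": 0,"hand": 0}
    - {"rx": 0,"ry": 0,"rz": 0,"x": 0,"y": -25,"z": 0,"hand": 0}
    - {"rx": 0,"ry": 0,"rz": 0,"x": 0,"y": -35,"z": 0,"hand": 50}
    - {"rx": 0,"ry": 0,"rz": 0,"x": 10,"y": -25,"z": 0,"hand": 75}
    - {"rx": 0,"ry": 0,"rz": 0,"x": 10,"y": 0,"z": 0,"hand": 75}

```text
clock: 6.92
ee_pos: [542.6, -198.3, 117.3]
tcp_rot: [-0.699, 0.701, -0.094, 0.1]
ft_force: [2.0, -0.4, 0.4]
width: 15.4
```

```bash
python3 - <<'E'
from h import *
p=eyes.read_camera("scene"); save(p,"s5",crop=(190,140,340,270),k=4)
d=[d for d in models.mark_of("battery",p)]
for x in d: print(x["score"],x["location"],onz(p,x["location"],26))
c,s=np.cos(-.275),np.sin(-.275)
for X in range(5,30,5):
    print(X,(proj(p,[[553.1+c*a-s*b,-200.6+s*a+c*b,z] for a,b,z in [(X-30,17,71),(X+30,17,71),(X-30,17,39)]])-[190,140]).round(1).tolist())
st()
E
```

```text
0.68 [223.6, 224.1] [ 626.33335728 -294.72799039   26.        ]
0.67 [270.7, 231.3] [ 573.22697448 -196.99931884   26.        ]
5 [[99.6, 70.1], [74.5, 76.9], [99.8, 82.9]]
10 [[97.6, 70.7], [72.4, 77.5], [97.8, 83.4]]
15 [[95.5, 71.2], [70.2, 78.1], [95.8, 84.0]]
20 [[93.5, 71.8], [68.1, 78.6], [93.8, 84.6]]
25 [[91.4, 72.3], [65.9, 79.2], [91.7, 85.1]]
t 7.02 pos [ 540.8 -197.4  112.3] q [-0.7    0.701 -0.096  0.098] F [ 0.12  0.18 -1.25] w 23.2
```

View pics/s5.png

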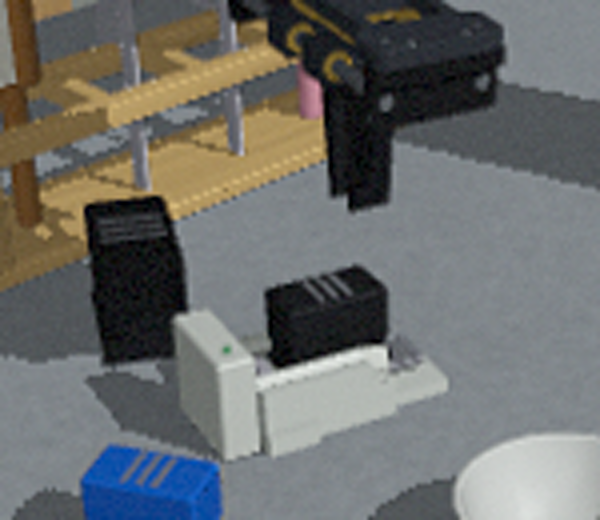

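servo_tool:
  motion:
    - {"rx": 0,"ry": 0,"rz": 0,"x": 15,"y": 0,"z": 0,"hand": 75}
    - {"rx": 0,"ry": 0,"rz": 0,"x": 14.7,"y": 0,"z": 0,"hand": 75}
    - {"rx": 0,"ry": 0,"rz": 0,"x": 0,"y": 0,"z": 0,"hand": 75}
    - {"rx": 0,"ry": 0,"rz": 0,"x": 0,"y": 0,"z": 0,"hand": 75}
    - {"rx": 0,"ry": 0,"rz": 0,"x": 0,"y": 10,"z": 0,"hand": 75}

```text
clock: 7.43
ee_pos: [567.9, -205.0, 101.1]
tcp_rot: [-0.7, 0.7, -0.097, 0.097]
ft_force: [1.0, -0.1, -0.3]
width: 56.3
```

servo_tool:
  motion:
    - {"rx": 0,"ry": 0,"rz": 0,"x": 0,"y": 20,"z": 0,"hand": 75}
    - {"rx": 0,"ry": 0,"rz": 0,"x": 0,"y": 20,"z": 0,"hand": 75}
    - {"rx": 0,"ry": 0,"rz": 0,"x": 0,"y": 12,"z": 0,"hand": 75}
    - {"rx": 0,"ry": 0,"rz": 0,"x": 0,"y": 6,"z": 0,"hand": 75}
    - {"rx": 0,"ry": 0,"rz": 0,"x": 0,"y": 0,"z": 0,"hand": 75}

```text
clock: 7.85
ee_pos: [566.1, -204.1, 40.3]
tcp_rot: [0.701, -0.7, 0.099, -0.096]
ft_force: [-1.1, 0.3, -0.4]
width: 74.8
```

```bash
python3 - <<'E'
from h import *
p=eyes.read_camera("scene"); save(p,"s6",crop=(190,140,340,270),k=4)
s=st()
c,sn=np.cos(-.275),np.sin(-.275); d=s["ee_pos"][:2]-[553.1,-200.6]; print(c*d[0]+sn*d[1],-sn*d[0]+c*d[1])
E
```

```text
t 7.9 pos [ 567.2 -204.5   41.9] q [ 0.701 -0.7    0.098 -0.097] F [ 1.38 -0.36  0.25] w 74.9
14.645024776469354 0.033945776542802175
```

View pics/s6.png

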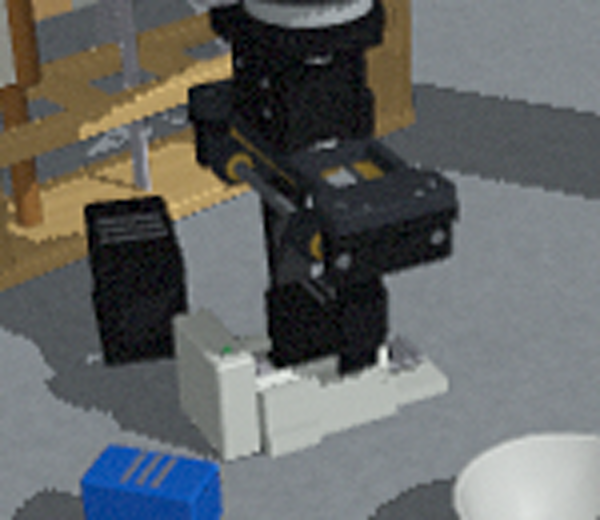

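servo_tool:
  motion:
    - {"rx": 0,"ry": 0,"rz": 0,"x": 1,"y": 0,"z": 0,"hand": 25}
    - {"rx": 0,"ry": 0,"rz": 0,"x": 0,"y": 0,"z": 0,"hand": 25}
    - {"rx": 0,"ry": 0,"rz": 0,"x": 0,"y": 0,"z": 0,"hand": 25}
    - {"rx": 0,"ry": 0,"rz": 0,"x": 0,"y": 0,"z": 0,"hand": 25}
    - {"rx": 0,"ry": 0,"rz": 0,"x": 0,"y": 0,"z": 0,"hand": 25}
  grip_force: 25

```text
clock: 8.32
ee_pos: [569.5, -205.4, 43.6]
tcp_rot: [-0.7, 0.701, -0.097, 0.098]
ft_force: [-0.0, 0.1, -0.5]
width: 47.0
```

servo_tool:
  motion:
    - {"rx": 0,"ry": 0,"rz": 0,"x": 0,"y": 0,"z": 0,"hand": 25}
    - {"rx": 0,"ry": 0,"rz": 0,"x": 0,"y": 0,"z": 0,"hand": 25}
    - {"rx": 0,"ry": 0,"rz": 0,"x": 0,"y": 0,"z": 0,"hand": 25}
    - {"rx": 0,"ry": 0,"rz": 0,"x": -2,"y": 0,"z": 0,"hand": 25}
    - {"rx": 0,"ry": 0,"rz": 0,"x": -3,"y": 0,"z": 0,"hand": 25}

```text
clock: 8.73
ee_pos: [564.5, -204.0, 43.1]
tcp_rot: [-0.7, 0.7, -0.097, 0.097]
ft_force: [-0.3, 0.2, 0.4]
width: 33.7
```

```bash
python3 - <<'E'
from h import *
st()
E
```

```text
t 8.73 pos [ 564.5 -204.    43.1] q [-0.7    0.7   -0.097  0.097] F [-0.31  0.18  0.37] w 33.7
```

servo_tool:
  motion:
    - {"rx": 0,"ry": 0,"rz": 0,"x": -8,"y": 0,"z": 0,"hand": 25}
    - {"rx": 0,"ry": 0,"rz": 0,"x": -10,"y": 0,"z": 0,"hand": 25}
    - {"rx": 0,"ry": 0,"rz": 0,"x": -10,"y": 0,"z": 0,"hand": 25}
    - {"rx": 0,"ry": 0,"rz": 0,"x": -10,"y": 0,"z": 0,"hand": 25}
    - {"rx": 0,"ry": 0,"rz": 0,"x": -10,"y": 0,"z": 0,"hand": 25}

```text
clock: 9.15
ee_pos: [516.4, -190.2, 42.5]
tcp_rot: [0.7, -0.7, 0.098, -0.097]
ft_force: [0.7, 0.0, -2.6]
width: 34.2
```

servo_tool:
  motion:
    - {"rx": 0,"ry": 0,"rz": 0,"x": -10,"y": 0,"z": 0,"hand": 25}
    - {"rx": 0,"ry": 0,"rz": 0,"x": -10,"y": 0,"z": 0,"hand": 25}
    - {"rx": 0,"ry": 0,"rz": 0,"x": -6,"y": 0,"z": 0,"hand": 25}
    - {"rx": 0,"ry": 0,"rz": 0,"x": 0,"y": 0,"z": 0,"hand": 25}
    - {"rx": 0,"ry": 0,"rz": 0,"x": 0,"y": 0,"z": 0,"hand": 25}

```text
clock: 9.57
ee_pos: [492.7, -183.6, 42.7]
tcp_rot: [-0.7, 0.7, -0.097, 0.097]
ft_force: [0.3, 0.4, -2.0]
width: 34.1
```

```bash
python3 - <<'E'
from h import *
p=eyes.read_camera("scene"); save(p,"s7",crop=(190,120,340,270),k=4)
s=st()
c,sn=np.cos(-.275),np.sin(-.275); d=s["ee_pos"][:2]-[553.1,-200.6]; print(c*d[0]+sn*d[1],-sn*d[0]+c*d[1])
E
```

```text
t 9.62 pos [ 493.2 -183.8   43. ] q [-0.7    0.7   -0.097  0.097] F [ 0.26  0.25 -2.71] w 33.6
-62.220660113957614 -0.05370132578407194
```

View pics/s7.png

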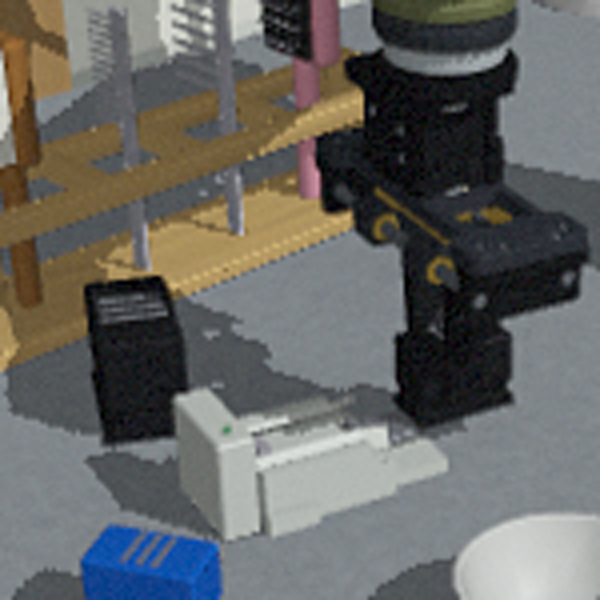

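servo_tool:
  motion:
    - {"rx": 0,"ry": 0,"rz": 0,"x": 0,"y": -30,"z": 0,"hand": 25}
    - {"rx": 0,"ry": 0,"rz": 0,"x": 0,"y": -36,"z": 0,"hand": 25}
    - {"rx": 0,"ry": 0,"rz": 0,"x": 0,"y": -36,"z": 0,"hand": 25}
    - {"rx": 0,"ry": 0,"rz": 0,"x": 0,"y": -36,"z": 0,"hand": 25}
    - {"rx": 0,"ry": 0,"rz": 0,"x": 0,"y": -34,"z": 0,"hand": 25}

```text
clock: 10.03
ee_pos: [493.5, -183.8, 217.2]
tcp_rot: [-0.7, 0.701, -0.097, 0.098]
ft_force: [0.5, 0.2, -2.9]
width: 33.8
```

servo_tool:
  motion:
    - {"rx": 0,"ry": 0,"rz": 0,"x": 5.2,"y": 0,"z": 35,"hand": 25}
    - {"rx": 0,"ry": 0,"rz": 0,"x": 5.2,"y": 0,"z": 40,"hand": 25}
    - {"rx": 0,"ry": 0,"rz": 0,"x": 5.2,"y": 0,"z": 40,"hand": 25}
    - {"rx": 0,"ry": 0,"rz": 0,"x": 5.2,"y": 0,"z": 40,"hand": 25}
    - {"rx": 0,"ry": 0,"rz": 0,"x": 5.2,"y": 0,"z": 40,"hand": 25}

```text
clock: 10.45
ee_pos: [572.2, -1.4, 215.2]
tcp_rot: [-0.7, 0.7, -0.097, 0.098]
ft_force: [1.5, 0.4, -3.0]
width: 34.0
```

servo_tool:
  motion:
    - {"rx": 0,"ry": 0,"rz": 0,"x": 5.2,"y": 0,"z": 40,"hand": 25}
    - {"rx": 0,"ry": 0,"rz": 0,"x": 5.2,"y": 0,"z": 40,"hand": 25}
    - {"rx": 0,"ry": 0,"rz": 0,"x": 5.2,"y": 0,"z": 40,"hand": 25}
    - {"rx": 0,"ry": 0,"rz": 0,"x": 5.2,"y": 0,"z": 40,"hand": 25}
    - {"rx": 0,"ry": 0,"rz": 0,"x": 5.2,"y": 0,"z": 40,"hand": 25}

```text
clock: 10.87
ee_pos: [651.6, 184.5, 214.6]
tcp_rot: [-0.7, 0.7, -0.097, 0.097]
ft_force: [0.2, -0.7, -1.9]
width: 34.0
```

servo_tool:
  motion:
    - {"rx": 0,"ry": 0,"rz": 0,"x": 5,"y": 0,"z": 36,"hand": 25}
    - {"rx": 0,"ry": -0.105,"rz": 0,"x": 0,"y": 0,"z": 0,"hand": 25}
    - {"rx": 0,"ry": -0.105,"rz": 0,"x": 0,"y": 0,"z": 0,"hand": 25}
    - {"rx": 0,"ry": -0.105,"rz": 0,"x": 0,"y": 0,"z": 0,"hand": 25}
    - {"rx": 0,"ry": -0.105,"rz": 0,"x": 0,"y": 0,"z": 0,"hand": 25}

```text
clock: 11.28
ee_pos: [665.7, 216.2, 214.2]
tcp_rot: [-0.705, 0.705, 0.053, -0.053]
ft_force: [0.0, -0.6, -2.8]
width: 34.0
```

```bash
python3 - <<'E'
from h import *
eyes.read_camera("wrist");eyes.read_camera("wrist")
s=st(); print(s["joint_pos"].round(2))
p=eyes.read_camera("wrist"); save(p,"w5")
np.save("w5.npy",{k:v for k,v in p.items() if k!="frame"},allow_pickle=True)
save(p,"w5b",crop=(200,60,440,240),k=3.3)
for t,z in [("clipper",0),("clipper_mouth",26)]:
    for d in models.mark_of(t,p)[:3]: print(t,round(d["score"],2),d["location"],onz(p,d["location"],z).round(1))
E
```

```text
t 11.38 pos [665.6 215.8 214.4] q [-0.705  0.705  0.051 -0.051] F [-0.28 -0.06 -2.84] w 34.0
[ 0.24  0.23  1.53 -0.    1.38 -1.48]
clipper 0.88 [311.7, 99.3] [571.5 190.6   0. ]
clipper_mouth 0.77 [315.8, 94.9] [569.3 194.4  26. ]
```

View pics/w5.png

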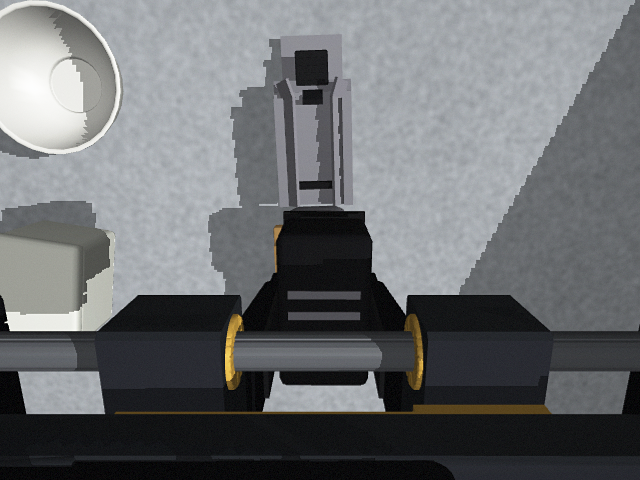

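```bash
python3 - <<'E'
from h import *
im=cv2.imread("pics/w5.png")
cv2.imwrite("pics/w5c.png",cv2.resize(im[25:225,230:400],None,fx=3,fy=3,interpolation=cv2.INTER_CUBIC))
cv2.imwrite("pics/w5d.png",cv2.resize(im[195:395,230:400],None,fx=3,fy=3,interpolation=cv2.INTER_CUBIC))
E
```

```text
(no output)
```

View pics/w5c.png

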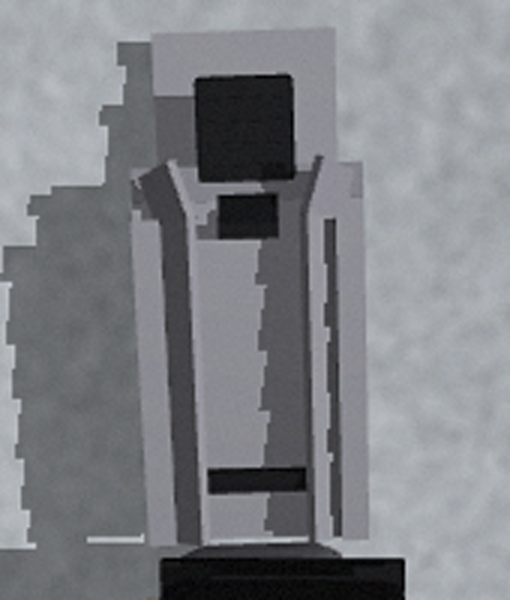

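View pics/w5d.png

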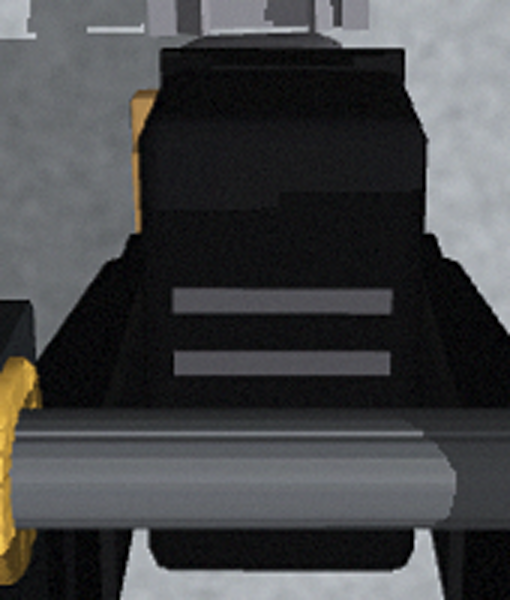

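```bash
cat > fit.py <<'E'
from h import *
p=np.load("w5.npy",allow_pickle=True).item()
def C(a): return np.array(a,float)/3+[230,25]
pts=C([(196,77),(293,74),(296,180),(199,182)])
# line samples: left/right outer, left/right lips inner
LO=C([(132,170),(140,357),(148,545)]); RO=C([(362,162),(365,350),(368,540)])
LI=C([(188,215),(196,380),(203,545)]); RI=C([(307,215),(310,380),(313,545)])
FR=C([(170,165),(320,157)])
def w(q,l):
    c,s=np.cos(q[2]),np.sin(q[2]); l=np.array(l,float)
    return np.c_[q[0]+c*l[:,0]-s*l[:,1],q[1]+s*l[:,0]+c*l[:,1],l[:,2]]
def lat(q,P,y):
    e=[]
    for uv in P:
        X=onz(p,uv,37); d=X[:2]-q[:2]; e.append((-np.sin(q[2])*d[0]+np.cos(q[2])*d[1]-y)*1.2)
    return e
def f(q):
    o=q[3]; l=[(-42+o,-13,24),(-42+o,13,24),(-15+o,13,24),(-15+o,-13,24)]
    r=list((proj(p,w(q,l))-pts).ravel())
    r+=lat(q,LO,-q[5])+lat(q,RO,q[5])+lat(q,LI,-q[4])+lat(q,RI,q[4])
    for uv,x in [(LI[0],0),(RI[0],0),(FR[0],-14),(FR[1],-14)]:
        d=onz(p,uv,37)[:2]-q[:2]; r.append((np.cos(q[2])*d[0]+np.sin(q[2])*d[1]-x)*1.2)
    return r
s=least_squares(f,[570,194,.15,0,15,31]); print(s.x.round(3)); print(np.array(s.fun).round(1))
q=s.x
# stop bar
for uv in C([(257,468),(257,492),(248,195),(248,238)]):
    for z in (26,31,37):
        d=onz(p,uv,z)[:2]-q[:2]; print(z,(np.cos(q[2])*d[0]+np.sin(q[2])*d[1]).round(1),end=" ")
    print()
S=r.state(); T=Rq(S["tcp_rot"]); print("toolz yaw",np.arctan2(*T.apply([0,0,1])[[1,0]])-np.pi/2)
# battery foot: tool coords (x=-30+dx, y=-17, z=+-18)
X=S["ee_pos"]+T.apply([[-30,17,-18],[-30,17,18],[-30,-28,-17],[-30,-28,17],[30,-28,-17],[30,-28,17]])
print(proj(p,X).round(1).tolist())
print("obs", (np.array([(162,50),(405,50),(148,125),(426,133),(155,570),(410,568)])/3+[230,195]).round(1).tolist())
E
python3 fit.py
```

```text
[5.72136e+02 1.92470e+02 1.71000e-01 5.48800e+00 1.52640e+01 2.99320e+01]
[-0.4 -0.6  0.4 -0.6  0.2  0.5  0.1  0.7  0.7  0.1 -0.5 -0.3  0.1  0.5
 -0.3  0.1  0.1  0.1 -0.  -0.2 -1.  -0.   1.  -0. ]
26 66.2 31 65.7 37 65.0 
26 73.0 31 72.3 37 71.5 
26 -6.3 31 -5.8 37 -5.3 
26 4.7 31 4.9 37 5.3 
toolz yaw 0.1419357345636285
[[285.5, 224.1], [365.5, 224.3], [277.1, 251.9], [374.9, 252.2], [281.0, 402.6], [369.8, 402.8]]
obs [[284.0, 211.7], [365.0, 211.7], [279.3, 236.7], [372.0, 239.3], [281.7, 385.0], [366.7, 384.3]]
```

servo_tool:
  motion:
    - {"rx": 0,"ry": -0.029,"rz": 0,"x": 0,"y": 0,"z": 0,"hand": 25}
    - {"rx": 0,"ry": 0,"rz": 0,"x": -37.5,"y": 0,"z": -3.3,"hand": 25}
    - {"rx": 0,"ry": 0,"rz": 0,"x": -37.5,"y": 0,"z": -3.3,"hand": 25}
    - {"rx": 0,"ry": 0,"rz": 0,"x": -37.5,"y": 0,"z": 0,"hand": 25}
    - {"rx": 0,"ry": 0,"rz": 0,"x": -37.5,"y": 0,"z": 0,"hand": 25}

```text
clock: 11.95
ee_pos: [517.2, 182.6, 214.5]
tcp_rot: [0.705, -0.705, -0.06, 0.06]
ft_force: [0.2, -0.2, -1.2]
width: 33.7
```

servo_tool:
  motion:
    - {"rx": 0,"ry": 0,"rz": 0,"x": 0,"y": 38,"z": 0,"hand": 25}
    - {"rx": 0,"ry": 0,"rz": 0,"x": 0,"y": 38,"z": 0,"hand": 25}
    - {"rx": 0,"ry": 0,"rz": 0,"x": 0,"y": 38,"z": 0,"hand": 25}
    - {"rx": 0,"ry": 0,"rz": 0,"x": 0,"y": 30,"z": 0,"hand": 25}
    - {"rx": 0,"ry": 0,"rz": 0,"x": 0,"y": 0,"z": 0,"hand": 25}

```text
clock: 12.37
ee_pos: [513.0, 181.7, 63.7]
tcp_rot: [-0.704, 0.705, 0.056, -0.065]
ft_force: [-2.0, 0.1, -3.8]
width: 33.8
```

```bash
cat >> h.py <<'E'
def cl():
    s=st(); c,sn=np.cos(.171),np.sin(.171); d=s["ee_pos"][:2]-[572.1,192.5]; T=Rq(s["tcp_rot"])
    z=T.apply([0,0,1]); y=T.apply([0,1,0])
    print("clip x',y'",(c*d[0]+sn*d[1]).round(2),(-sn*d[0]+c*d[1]).round(2),"yaw",round(np.arctan2(z[1],z[0])-np.pi/2,4),"down",y.round(3))
    F=s["ft_force"]; print("Fx'",c*F[0]+sn*F[1],"Fy'",-sn*F[0]+c*F[1],"Fz",F[2],"tau",s["ft_torque"].round(2))
E
python3 - <<'E'
from h import *
eyes.read_camera("wrist"); cl()
p=eyes.read_camera("scene"); save(p,"s8",crop=(340,200,500,400),k=3)
p=eyes.read_camera("side"); save(p,"d8",crop=(90,220,330,400),k=3.3)
cl()
E
```

```text
t 12.42 pos [515.5 182.3  67.3] q [-0.704  0.705  0.058 -0.064] F [ 0.13  0.22 -0.93] w 34.2
clip x',y' -57.52 -0.42 yaw 0.1718 down [-0.008 -0.002 -1.   ]
Fx' 0.16063578947176727 Fy' 0.19097845372472722 Fz -0.9268756252445531 tau [ 0.12 -0.04 -0.01]
t 12.52 pos [519.9 183.4  72.6] q [ 0.705 -0.704 -0.062  0.06 ] F [ 0.16  0.15 -2.61] w 34.0
clip x',y' -52.94 -0.07 yaw 0.1723 down [ 0.002  0.001 -1.   ]
Fx' 0.1783272513504292 Fy' 0.11942060229142336 Fz -2.613336283482852 tau [ 0.11 -0.13 -0.03]
```

View pics/d8.png

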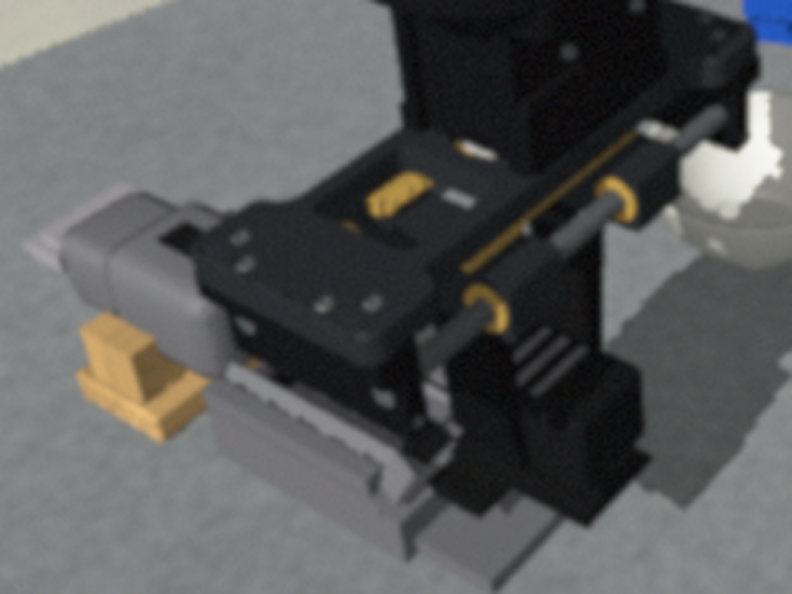

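View pics/s8.png

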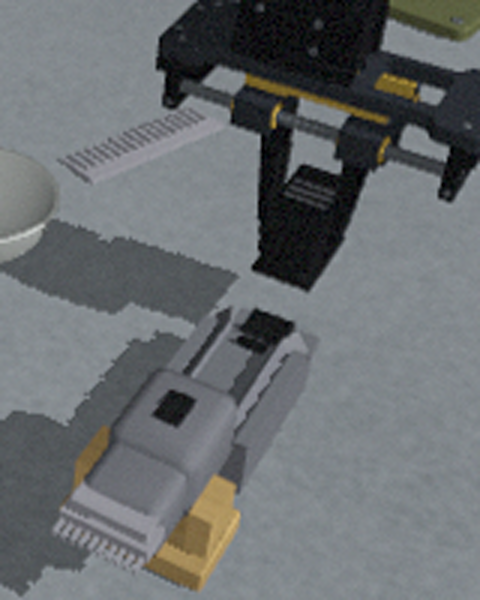

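servo_tool:
  motion:
    - {"rx": 0,"ry": 0,"rz": 0,"x": 0,"y": 8,"z": 0.2,"hand": 25}
    - {"rx": 0,"ry": 0,"rz": 0,"x": 0,"y": 8,"z": 0,"hand": 25}
    - {"rx": 0,"ry": 0,"rz": 0,"x": 0,"y": 6,"z": 0,"hand": 25}
    - {"rx": 0,"ry": 0,"rz": 0,"x": 0,"y": 0,"z": 0,"hand": 25}
    - {"rx": 0,"ry": 0,"rz": 0,"x": 0,"y": 0,"z": 0,"hand": 25}

```text
clock: 12.93
ee_pos: [518.3, 183.3, 48.5]
tcp_rot: [-0.704, 0.705, 0.061, -0.061]
ft_force: [0.5, -0.2, -2.2]
width: 33.8
```

```bash
python3 - <<'E'
from h import *
eyes.read_camera("wrist"); cl()
E
```

```text
t 12.98 pos [518.6 183.4  48.9] q [-0.704  0.704  0.061 -0.061] F [-0.44  0.36 -1.67] w 33.7
clip x',y' -54.24 0.11 yaw 0.1732 down [-0. -0. -1.]
Fx' -0.37189269019331356 Fy' 0.42960361699791266 Fz -1.6665758809843663 tau [ 0.15 -0.1   0.01]
```

servo_tool:
  motion:
    - {"rx": 0,"ry": 0,"rz": 0,"x": 0,"y": 3,"z": 0,"hand": 25}
    - {"rx": 0,"ry": 0,"rz": 0,"x": 0,"y": 2.2,"z": 0,"hand": 25}
    - {"rx": 0,"ry": 0,"rz": 0,"x": 4,"y": 0,"z": 0,"hand": 25}
    - {"rx": 0,"ry": 0,"rz": 0,"x": 5,"y": 0,"z": 0,"hand": 25}
    - {"rx": 0,"ry": 0,"rz": 0,"x": 2,"y": 0,"z": 0,"hand": 25}

```text
clock: 13.4
ee_pos: [530.4, 185.4, 43.9]
tcp_rot: [0.705, -0.704, -0.062, 0.061]
ft_force: [-0.1, -0.2, -2.8]
width: 33.8
```

servo_tool:
  motion:
    - {"rx": 0,"ry": 0,"rz": 0,"x": 2,"y": 0,"z": 0,"hand": 25}
    - {"rx": 0,"ry": 0,"rz": 0,"x": 2,"y": 0,"z": 0,"hand": 25}
    - {"rx": 0,"ry": 0,"rz": 0,"x": 2,"y": 0,"z": 0,"hand": 25}
    - {"rx": 0,"ry": 0,"rz": 0,"x": 2,"y": 0,"z": 0,"hand": 25}
    - {"rx": 0,"ry": 0,"rz": 0,"x": 0,"y": 0,"z": 0,"hand": 25}

```text
clock: 13.82
ee_pos: [537.7, 186.7, 43.8]
tcp_rot: [0.704, -0.704, -0.061, 0.061]
ft_force: [-0.7, 0.2, -1.9]
width: 33.8
```

```bash
python3 - <<'E'
from h import *
cl()
E
```

```text
t 13.82 pos [537.7 186.7  43.8] q [ 0.704 -0.704 -0.061  0.061] F [-0.71  0.19 -1.9 ] w 33.8
clip x',y' -34.84 0.13 yaw 0.1731 down [ 0.  0. -1.]
Fx' -0.6709888030259633 Fy' 0.31064861914990183 Fz -1.9018729840082975 tau [ 0.15 -0.06 -0.01]
```

servo_tool:
  motion:
    - {"rx": 0,"ry": 0,"rz": 0,"x": 1.5,"y": 0,"z": 0,"hand": 25}
    - {"rx": 0,"ry": 0,"rz": 0,"x": 1.5,"y": 0,"z": 0,"hand": 25}
    - {"rx": 0,"ry": 0,"rz": 0,"x": 1.5,"y": 0,"z": 0,"hand": 25}
    - {"rx": 0,"ry": 0,"rz": 0,"x": 1.5,"y": 0,"z": 0,"hand": 25}
    - {"rx": 0,"ry": 0,"rz": 0,"x": 0,"y": 0,"z": 0,"hand": 25}

```text
clock: 14.23
ee_pos: [543.6, 187.7, 43.8]
tcp_rot: [0.704, -0.704, -0.061, 0.061]
ft_force: [0.2, 0.0, -2.5]
width: 34.1
```

servo_tool:
  motion:
    - {"rx": 0,"ry": 0,"rz": 0,"x": 1.5,"y": 0,"z": 0,"hand": 25}
    - {"rx": 0,"ry": 0,"rz": 0,"x": 1.5,"y": 0,"z": 0,"hand": 25}
    - {"rx": 0,"ry": 0,"rz": 0,"x": 1.5,"y": 0,"z": 0,"hand": 25}
    - {"rx": 0,"ry": 0,"rz": 0,"x": 1.5,"y": 0,"z": 0,"hand": 25}
    - {"rx": 0,"ry": 0,"rz": 0,"x": 0,"y": 0,"z": 0,"hand": 25}

```text
clock: 14.65
ee_pos: [549.5, 188.7, 43.8]
tcp_rot: [0.704, -0.704, -0.061, 0.061]
ft_force: [-0.9, -0.6, -1.6]
width: 34.0
```

```bash
python3 - <<'E'
from h import *
cl()
p=eyes.read_camera("side"); save(p,"d9",crop=(90,220,330,400),k=3.3)
cl()
E
```

```text
t 14.65 pos [549.5 188.7  43.8] q [ 0.704 -0.704 -0.061  0.061] F [-0.88 -0.64 -1.57] w 34.0
clip x',y' -22.91 0.13 yaw 0.1732 down [ 0.  0. -1.]
Fx' -0.9749571398162904 Fy' -0.4858291668816379 Fz -1.5678536255012014 tau [0.15 0.03 0.04]
t 14.7 pos [549.4 188.8  43.8] q [ 0.704 -0.704 -0.061  0.061] F [-1.05 -0.15 -0.88] w 33.9
clip x',y' -22.97 0.18 yaw 0.1732 down [ 0.  0. -1.]
Fx' -1.0611043181341044 Fy' 0.028837666887090246 Fz -0.877828004729152 tau [ 0.15 -0.01  0.04]
```

View pics/d9.png

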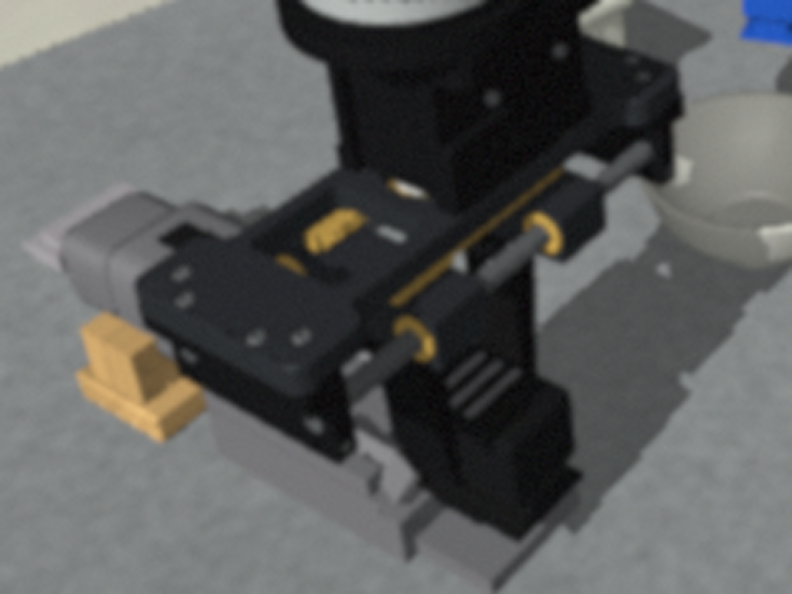

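servo_tool:
  motion:
    - {"rx": 0,"ry": 0,"rz": 0,"x": 1.5,"y": 0,"z": 0,"hand": 25}
    - {"rx": 0,"ry": 0,"rz": 0,"x": 1.5,"y": 0,"z": 0,"hand": 25}
    - {"rx": 0,"ry": 0,"rz": 0,"x": 1.5,"y": 0,"z": 0,"hand": 25}
    - {"rx": 0,"ry": 0,"rz": 0,"x": 1.5,"y": 0,"z": 0,"hand": 25}
    - {"rx": 0,"ry": 0,"rz": 0,"x": 0,"y": 0,"z": 0,"hand": 25}

```text
clock: 15.12
ee_pos: [555.9, 189.9, 44.0]
tcp_rot: [0.705, -0.704, -0.062, 0.06]
ft_force: [-0.3, -0.6, -1.3]
width: 34.0
```

servo_tool:
  motion:
    - {"rx": 0,"ry": 0,"rz": 0,"x": 1.5,"y": 0,"z": 0,"hand": 25}
    - {"rx": 0,"ry": 0,"rz": 0,"x": 1.5,"y": 0,"z": 0,"hand": 25}
    - {"rx": 0,"ry": 0,"rz": 0,"x": 1.5,"y": 0,"z": 0,"hand": 25}
    - {"rx": 0,"ry": 0,"rz": 0,"x": 1.5,"y": 0,"z": 0,"hand": 25}
    - {"rx": 0,"ry": 0,"rz": 0,"x": 0,"y": 0,"z": 0,"hand": 25}

```text
clock: 15.53
ee_pos: [561.5, 190.9, 43.8]
tcp_rot: [0.704, -0.704, -0.061, 0.061]
ft_force: [-0.6, 0.5, -2.3]
width: 34.0
```

```bash
python3 - <<'E'
from h import *
cl()
E
```

```text
t 15.53 pos [561.5 190.9  43.8] q [ 0.704 -0.704 -0.061  0.061] F [-0.56  0.51 -2.34] w 34.0
clip x',y' -10.72 0.18 yaw 0.1732 down [ 0.001  0.    -1.   ]
Fx' -0.46774334613987223 Fy' 0.5941887656507577 Fz -2.340600801952807 tau [ 0.13 -0.05  0.01]
```

servo_tool:
  motion:
    - {"rx": 0,"ry": 0,"rz": 0,"x": 3,"y": 0,"z": 0,"hand": 25}
    - {"rx": 0,"ry": 0,"rz": 0,"x": 3,"y": 0,"z": 0,"hand": 25}
    - {"rx": 0,"ry": 0,"rz": 0,"x": 3,"y": 0,"z": 0,"hand": 25}
    - {"rx": 0,"ry": 0,"rz": 0,"x": 3,"y": 0,"z": 0,"hand": 25}
    - {"rx": 0,"ry": 0,"rz": 0,"x": 0,"y": 0,"z": 0,"hand": 25}

```text
clock: 15.95
ee_pos: [573.6, 193.0, 43.8]
tcp_rot: [0.704, -0.704, -0.061, 0.061]
ft_force: [0.1, 0.2, -0.5]
width: 33.7
```

servo_tool:
  motion:
    - {"rx": 0,"ry": 0,"rz": 0,"x": 3,"y": 0,"z": 0,"hand": 25}
    - {"rx": 0,"ry": 0,"rz": 0,"x": 3,"y": 0,"z": 0,"hand": 25}
    - {"rx": 0,"ry": 0,"rz": 0,"x": 3,"y": 0,"z": 0,"hand": 25}
    - {"rx": 0,"ry": 0,"rz": 0,"x": 3,"y": 0,"z": 0,"hand": 25}
    - {"rx": 0,"ry": 0,"rz": 0,"x": 0,"y": 0,"z": 0,"hand": 25}

```text
clock: 16.37
ee_pos: [585.4, 195.0, 43.8]
tcp_rot: [0.704, -0.704, -0.061, 0.061]
ft_force: [0.1, -0.2, -1.6]
width: 33.9
```

```bash
python3 - <<'E'
from h import *
cl()
p=eyes.read_camera("wrist"); save(p,"w10",crop=(180,150,480,420),k=2.2)
p=eyes.read_camera("side"); save(p,"d10",crop=(90,220,330,400),k=3.3)
E
```

```text
t 16.37 pos [585.4 195.   43.8] q [ 0.704 -0.704 -0.061  0.061] F [ 0.1  -0.23 -1.62] w 33.9
clip x',y' 13.49 0.23 yaw 0.1732 down [ 0.001  0.    -1.   ]
Fx' 0.05924008213201578 Fy' -0.24583931128661093 Fz -1.6166167831839384 tau [ 0.13 -0.14  0.03]
```

View pics/w10.png

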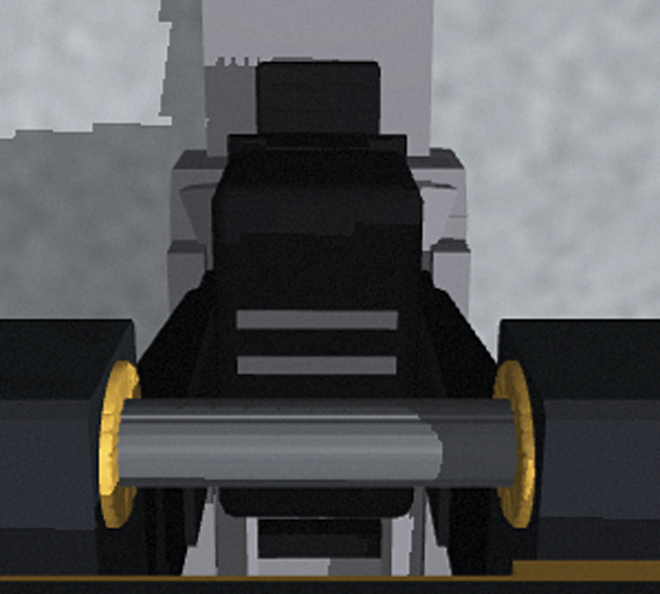

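View pics/d10.png

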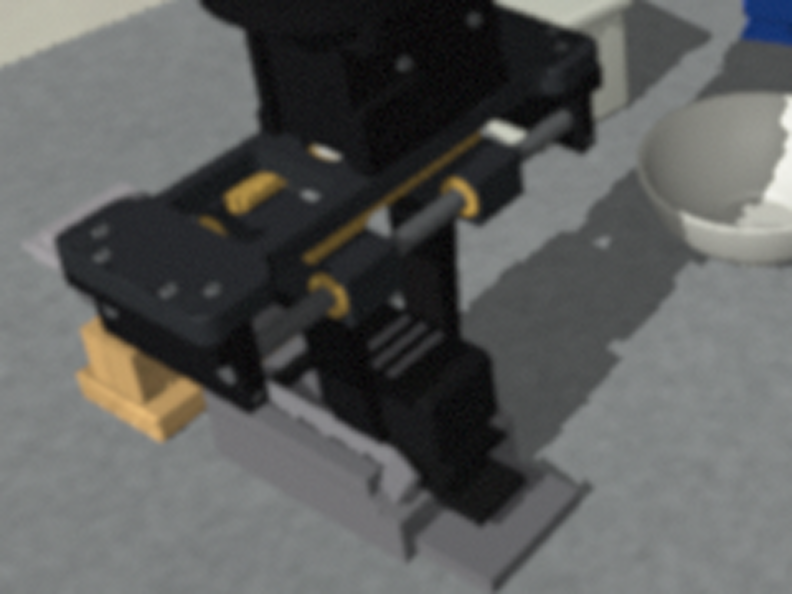

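servo_tool:
  motion:
    - {"rx": 0,"ry": 0,"rz": 0,"x": 3,"y": 0,"z": 0,"hand": 25}
    - {"rx": 0,"ry": 0,"rz": 0,"x": 3,"y": 0,"z": 0,"hand": 25}
    - {"rx": 0,"ry": 0,"rz": 0,"x": 3,"y": 0,"z": 0,"hand": 25}
    - {"rx": 0,"ry": 0,"rz": 0,"x": 2,"y": 0,"z": 0,"hand": 25}
    - {"rx": 0,"ry": 0,"rz": 0,"x": 1,"y": 0,"z": 0,"hand": 25}

```text
clock: 16.88
ee_pos: [596.8, 197.0, 43.7]
tcp_rot: [0.704, -0.704, -0.061, 0.061]
ft_force: [-0.9, -0.0, -1.3]
width: 34.2
```

servo_tool:
  motion:
    - {"rx": 0,"ry": 0,"rz": 0,"x": 1,"y": 0,"z": 0,"hand": 25}
    - {"rx": 0,"ry": 0,"rz": 0,"x": 1,"y": 0,"z": 0,"hand": 25}
    - {"rx": 0,"ry": 0,"rz": 0,"x": 1,"y": 0,"z": 0,"hand": 25}
    - {"rx": 0,"ry": 0,"rz": 0,"x": 1,"y": 0,"z": 0,"hand": 25}
    - {"rx": 0,"ry": 0,"rz": 0,"x": 1,"y": 0,"z": 0,"hand": 25}

```text
clock: 17.3
ee_pos: [601.4, 197.8, 43.6]
tcp_rot: [0.704, -0.704, -0.061, 0.061]
ft_force: [-0.7, -0.1, -0.8]
width: 33.8
```

servo_tool:
  motion:
    - {"rx": 0,"ry": 0,"rz": 0,"x": 1,"y": 0,"z": 0,"hand": 25}
    - {"rx": 0,"ry": 0,"rz": 0,"x": 1,"y": 0,"z": 0,"hand": 25}
    - {"rx": 0,"ry": 0,"rz": 0,"x": 1,"y": 0,"z": 0,"hand": 25}
    - {"rx": 0,"ry": 0,"rz": 0,"x": 1,"y": 0,"z": 0,"hand": 25}
    - {"rx": 0,"ry": 0,"rz": 0,"x": 0,"y": 0,"z": 0,"hand": 25}

```text
clock: 17.72
ee_pos: [605.6, 198.5, 43.7]
tcp_rot: [0.704, -0.704, -0.061, 0.061]
ft_force: [0.2, 0.4, -2.3]
width: 33.9
```

```bash
python3 - <<'E'
from h import *
cl()
p=eyes.read_camera("wrist"); save(p,"w11",crop=(180,150,480,420),k=2.2)
cl()
E
```

```text
t 17.72 pos [605.6 198.5  43.7] q [ 0.704 -0.704 -0.061  0.061] F [ 0.23  0.4  -2.34] w 33.9
clip x',y' 34.04 0.25 yaw 0.1731 down [ 0.  0. -1.]
Fx' 0.2953064468306241 Fy' 0.3575176056395002 Fz -2.343077457910246 tau [ 0.16 -0.03  0.05]
t 17.77 pos [605.5 198.6  43.7] q [ 0.704 -0.704 -0.061  0.061] F [ 0.68 -0.08 -1.68] w 33.9
clip x',y' 33.97 0.29 yaw 0.1732 down [ 0.  0. -1.]
Fx' 0.6580660290699398 Fy' -0.1926997784193707 Fz -1.6752030803824294 tau [ 0.15 -0.06  0.04]
```

View pics/w11.png

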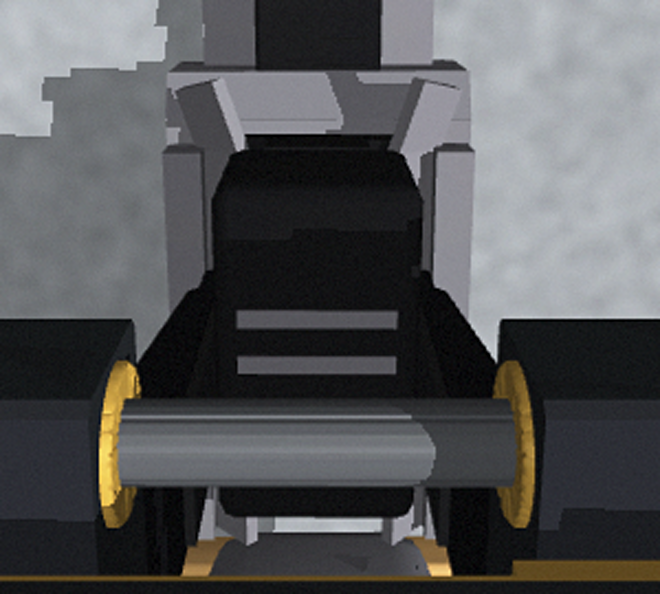

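servo_tool:
  motion:
    - {"rx": 0,"ry": 0,"rz": 0,"x": 0.8,"y": 0,"z": 0,"hand": 25}
    - {"rx": 0,"ry": 0,"rz": 0,"x": 0.8,"y": 0,"z": 0,"hand": 25}
    - {"rx": 0,"ry": 0,"rz": 0,"x": 0.7,"y": 0,"z": 0,"hand": 25}
    - {"rx": 0,"ry": 0,"rz": 0,"x": 0.7,"y": 0,"z": 0,"hand": 25}
    - {"rx": 0,"ry": 0,"rz": 0,"x": 0,"y": 0,"z": 0,"hand": 25}

```text
clock: 18.18
ee_pos: [608.4, 199.1, 43.7]
tcp_rot: [0.704, -0.704, -0.061, 0.061]
ft_force: [0.4, 0.3, -1.2]
width: 34.5
```

servo_tool:
  motion:
    - {"rx": 0,"ry": 0,"rz": 0,"x": 0.5,"y": 0,"z": 0,"hand": 25}
    - {"rx": 0,"ry": 0,"rz": 0,"x": 0.5,"y": 0,"z": 0,"hand": 25}
    - {"rx": 0,"ry": 0,"rz": 0,"x": 0.5,"y": 0,"z": 0,"hand": 25}
    - {"rx": 0,"ry": 0,"rz": 0,"x": 0,"y": 0,"z": 0,"hand": 25}
    - {"rx": 0,"ry": 0,"rz": 0,"x": 0,"y": 0,"z": 0,"hand": 25}

```text
clock: 18.6
ee_pos: [609.8, 199.3, 43.7]
tcp_rot: [0.704, -0.704, -0.061, 0.061]
ft_force: [0.3, -0.3, -0.9]
width: 33.9
```

```bash
python3 - <<'E'
from h import *
cl()
p=eyes.read_camera("wrist"); save(p,"w12",crop=(180,150,480,420),k=2.2)
E
```

```text
t 18.6 pos [609.8 199.3  43.7] q [ 0.704 -0.704 -0.061  0.061] F [ 0.27 -0.34 -0.87] w 33.9
clip x',y' 38.32 0.28 yaw 0.1732 down [ 0.  0. -1.]
Fx' 0.20474977827816865 Fy' -0.3839661061834179 Fz -0.8700539741902407 tau [ 0.1  -0.03 -0.  ]
```

View pics/w12.png

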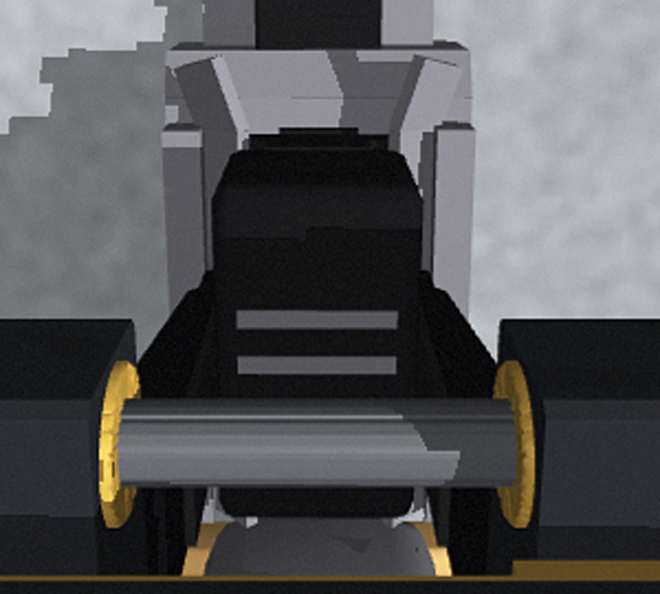

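servo_tool:
  motion:
    - {"rx": 0,"ry": 0,"rz": 0,"x": 0.5,"y": 0,"z": 0,"hand": 25}
    - {"rx": 0,"ry": 0,"rz": 0,"x": 0.5,"y": 0,"z": 0,"hand": 25}
    - {"rx": 0,"ry": 0,"rz": 0,"x": 0.5,"y": 0,"z": 0,"hand": 25}
    - {"rx": 0,"ry": 0,"rz": 0,"x": 0,"y": 0,"z": 0,"hand": 25}
    - {"rx": 0,"ry": 0,"rz": 0,"x": 0,"y": 0,"z": 0,"hand": 25}

```text
clock: 19.07
ee_pos: [611.3, 199.6, 43.7]
tcp_rot: [0.704, -0.704, -0.061, 0.061]
ft_force: [0.2, -0.1, -1.4]
width: 34.1
```

servo_tool:
  motion:
    - {"rx": 0,"ry": 0,"rz": 0,"x": 0.5,"y": 0,"z": 0,"hand": 25}
    - {"rx": 0,"ry": 0,"rz": 0,"x": 0.5,"y": 0,"z": 0,"hand": 25}
    - {"rx": 0,"ry": 0,"rz": 0,"x": 0,"y": 0,"z": 0,"hand": 25}
    - {"rx": 0,"ry": 0,"rz": 0,"x": 0,"y": 0,"z": 0,"hand": 25}
    - {"rx": 0,"ry": 0,"rz": 0,"x": 0,"y": 0,"z": 0,"hand": 25}

```text
clock: 19.48
ee_pos: [612.3, 199.8, 43.6]
tcp_rot: [0.704, -0.704, -0.061, 0.061]
ft_force: [-0.1, -0.1, -2.6]
width: 33.8
```

```bash
python3 - <<'E'
from h import *
cl()
p=eyes.read_camera("wrist"); save(p,"w13",crop=(180,130,480,400),k=2.2)
E
```

```text
t 19.48 pos [612.3 199.8  43.6] q [ 0.704 -0.704 -0.061  0.061] F [-0.06 -0.07 -2.57] w 33.8
clip x',y' 40.87 0.33 yaw 0.1732 down [ 0.  0. -1.]
Fx' -0.07546137937210096 Fy' -0.058847697199472276 Fz -2.571288011626155 tau [ 0.14 -0.26  0.01]
```

View pics/w13.png

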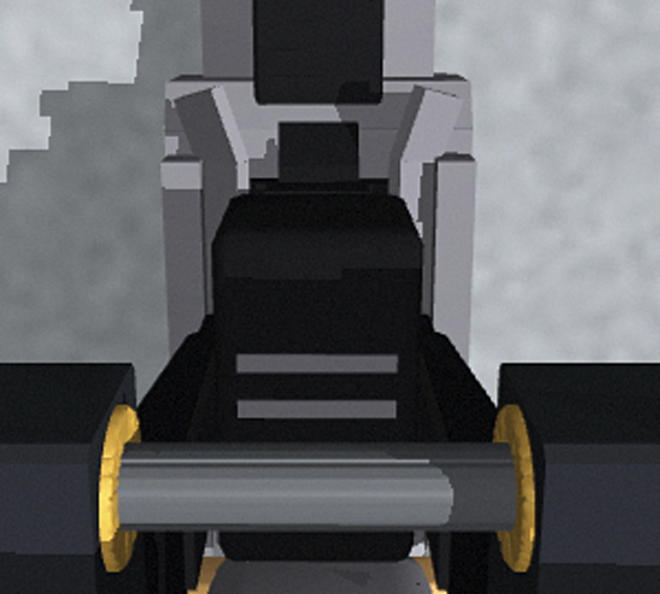

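servo_tool:
  motion:
    - {"rx": 0,"ry": 0,"rz": 0,"x": 0.4,"y": 0,"z": 0,"hand": 25}
    - {"rx": 0,"ry": 0,"rz": 0,"x": 0.3,"y": 0,"z": 0,"hand": 25}
    - {"rx": 0,"ry": 0,"rz": 0,"x": 0,"y": 0,"z": 0,"hand": 25}
    - {"rx": 0,"ry": 0,"rz": 0,"x": 0,"y": 0,"z": 0,"hand": 25}
    - {"rx": 0,"ry": 0,"rz": 0,"x": 0,"y": 0,"z": 0,"hand": 25}

```text
clock: 19.95
ee_pos: [612.7, 199.8, 43.6]
tcp_rot: [-0.704, 0.704, 0.061, -0.061]
ft_force: [0.5, -0.3, -2.4]
width: 33.7
```

```bash
python3 - <<'E'
from h import *
cl()
E
```

```text
t 19.95 pos [612.7 199.8  43.6] q [-0.704  0.704  0.061 -0.061] F [ 0.51 -0.29 -2.36] w 33.7
clip x',y' 41.3 0.32 yaw 0.1732 down [-0. -0. -1.]
Fx' 0.4521408788903573 Fy' -0.3705547092241449 Fz -2.357462133835541 tau [ 0.18 -0.06 -0.01]
```

servo_tool:
  motion:
    - {"rx": 0,"ry": 0,"rz": 0,"x": 0,"y": 0,"z": 0,"hand": 40}
    - {"rx": 0,"ry": 0,"rz": 0,"x": 0,"y": 0,"z": 0,"hand": 60}
    - {"rx": 0,"ry": 0,"rz": 0,"x": 0,"y": 0,"z": 0,"hand": 60}
    - {"rx": 0,"ry": 0,"rz": 0,"x": 0,"y": 0,"z": 0,"hand": 60}
    - {"rx": 0,"ry": 0,"rz": 0,"x": 0,"y": 0,"z": 0,"hand": 60}

```text
clock: 20.37
ee_pos: [613.1, 199.9, 44.0]
tcp_rot: [0.704, -0.704, -0.061, 0.061]
ft_force: [0.7, -0.0, -0.2]
width: 58.2
```

servo_tool:
  motion:
    - {"rx": 0,"ry": 0,"rz": 0,"x": 0,"y": -10,"z": 0,"hand": 60}
    - {"rx": 0,"ry": 0,"rz": 0,"x": 0,"y": -25,"z": 0,"hand": 60}
    - {"rx": 0,"ry": 0,"rz": 0,"x": 0,"y": -35,"z": 0,"hand": 60}
    - {"rx": 0,"ry": 0,"rz": 0,"x": 0,"y": -35,"z": 0,"hand": 60}
    - {"rx": 0,"ry": 0,"rz": 0,"x": 0,"y": -35,"z": 0,"hand": 60}

```text
clock: 20.78
ee_pos: [612.6, 199.8, 185.8]
tcp_rot: [-0.704, 0.704, 0.061, -0.061]
ft_force: [0.7, -0.4, -0.1]
width: 60.0
```

servo_tool:
  motion:
    - {"rx": 0,"ry": 0,"rz": 0,"x": 20,"y": -10,"z": 0,"hand": 60}
    - {"rx": 0,"ry": 0,"rz": 0,"x": 20,"y": 0,"z": 0,"hand": 60}
    - {"rx": 0,"ry": 0,"rz": 0,"x": 20,"y": 0,"z": 0,"hand": 60}
    - {"rx": 0,"ry": 0,"rz": 0,"x": 0,"y": 0,"z": 0,"hand": 60}
    - {"rx": 0,"ry": 0,"rz": 0,"x": 0,"y": 0,"z": 0,"hand": 60}

```text
clock: 21.2
ee_pos: [672.2, 210.2, 193.9]
tcp_rot: [-0.704, 0.704, 0.061, -0.061]
ft_force: [-0.3, 0.1, -0.3]
width: 59.9
```

```bash
python3 - <<'E'
from h import *
eyes.read_camera("wrist"); cl()
p=eyes.read_camera("wrist"); save(p,"w14",crop=(200,20,440,300),k=2.1)
p=eyes.read_camera("side"); save(p,"d14",crop=(90,220,330,400),k=3.3)
p=eyes.read_camera("scene"); save(p,"s14")
E
```

```text
t 21.25 pos [671.6 210.1 193.7] q [-0.704  0.704  0.061 -0.061] F [ 0.73  0.65 -0.77] w 60.1
clip x',y' 101.04 0.43 yaw 0.1732 down [-0.001 -0.    -1.   ]
Fx' 0.83334798334017 Fy' 0.5132395506300069 Fz -0.7679948341775039 tau [ 0.17 -0.01  0.08]
```

View pics/w14.png

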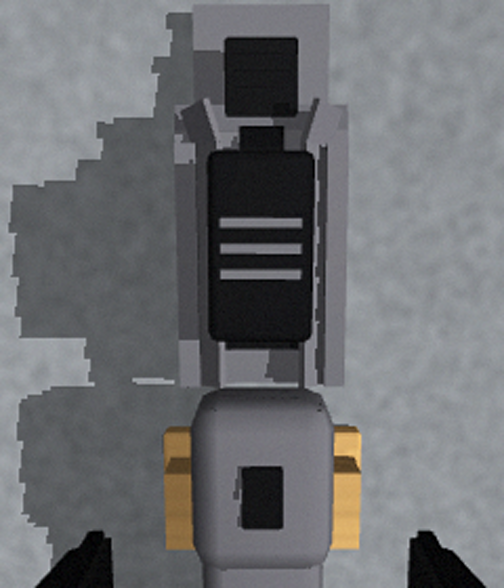

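View pics/d14.png

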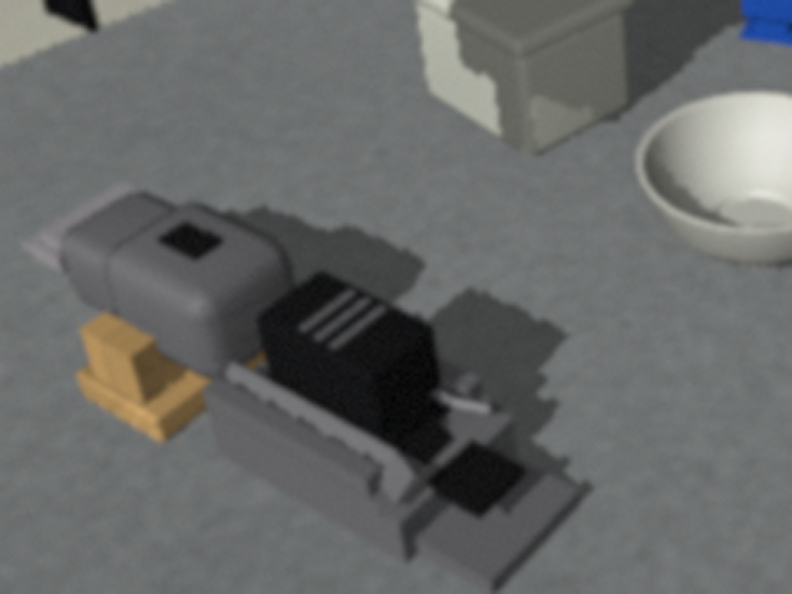

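View pics/s14.png

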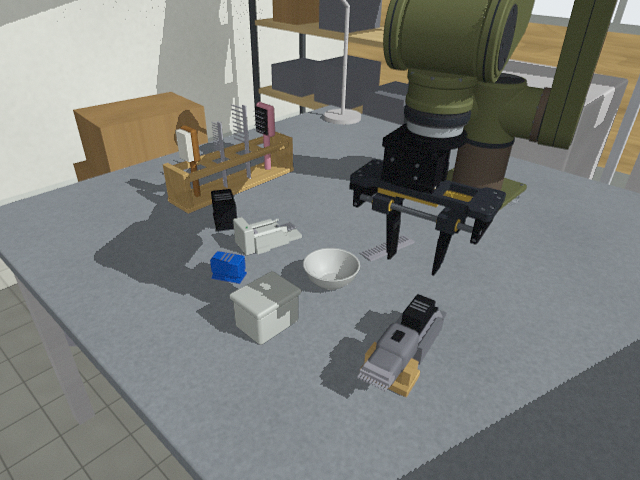

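```bash
python3 - <<'E'
from h import *
print(ticket.finish_job())
E
```

```text
the job is handed in; nothing more can be done
None
```

I moved the battery from the charger to the clipper, where it is locked in and let go. I handed the job in at about 21 s.

- **Charger:** I pressed the thumb pad down 7 mm and the battery jumped out about 10 mm or more. It came to rest against the shut fingers with about 6 N. I backed off 4 mm, lifted, gripped it at 25 N and drew it about 75 mm out of the channel.
- **Clipper:** I slid it in with steps of 3 mm or less, down to 0.3 mm near the end. The highest force I read along the channel was about 1 N. The tooth came up behind the battery with its centre about 35 mm inside the mouth by camera estimate. I pushed 0.7 mm further, felt no resistance, and let go.

**Last checks:**
- In the pictures the battery sits square in the channel and the tooth shows behind it. In the side view, the clipper's pad is back where it was before insertion, to within about 2 pixels.
- The container, bowl and comb look unmoved, and the gripper was clear of everything at hand-in.
- I did not do a pull-back test or touch the end stop, so the click is confirmed by the pictures and not by feel.
- One move call was refused at the start because its rows left keys out; the arm did not move.

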